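# Brass bob from behind the pulley blocks, into the vise

## Robot

A 6-joint arm with a two-finger parallel gripper is mounted at the origin on the work surface. World frame = base frame: x ahead of the robot, y to its left, z up, the work surface at z = 0. Lengths are in m, angles in rad, forces in N, time in s.
With the tool pointing down it reaches from about 0.275 to 0.825 m from the base axis. Payload 4.9 kg.
Tool frame: the origin (TCP) lies at the very end of the fingers, on their centre line; the grasp point (between the pads) lies 19 mm behind it (arm.tcp_to_grasp is the distance from the TCP to the grasp point, in m); z points along the fingers, y is the line along which they close (so a half turn about z gives the same grasp; the last joint's range is limited). The gripper opens to 85 mm and grips with 20 to 120 N. Pads are 22 mm wide; open, the fingers measure 114 mm over their backs; the gripper's body (76 mm by 85 mm) begins 54 mm behind the grasp point. The pads swing forward as they close: fully open they stand 13 mm farther back than shut.
Start: joints at [1.109, 0.326, -0.193, 1.052, 0, 1.437], TCP at [0.177, 0.521, 0.231] pointing down, gripper open.
Joint ranges: [-2.65, 2.65], [-0.97, 1.79], [-1.3, 1.35], [-1.93, 2.1], [-1.47, 1.37], [-3.14, 3.14]. Speed limits (rad/s): [2.57, 2.57, 3.14, 3.14, 3.14, 3.14].

## Interface

Orientations are given as a unit quaternion [x, y, z, w].
In Python, from cell import arm, cams, workorder gives the robot as it stands. The module is installed in compiled form; this text tells all that it offers.
- The arm moves only by the shell command python3 -m crank 'ROWS' [FORCE]. ROWS is JSON, a list of rows, each an object of numbers: "tx", "ty", "tz": the shift along the tool's x, y, z in mm; "ax", "ay", "az": the turn, a rotation vector about the tool's x, y, z in degrees; "hand": the opening, from 0 (shut) to 1 (fully open). In form: [{"tx": .., "ty": .., "tz": .., "ax": .., "ay": .., "az": .., "hand": ..}, ...]. A call has exactly 10 rows; each row shifts and turns the commanded pose from where the row before left it, along the tool's axes as they then stand; what a row does not reach is not made up. A row lasts 1/10 s, in which the tool goes at most 50 mm and 8.59 degrees, less where a joint would pass 70% of its speed; a pose out of reach is approached as far as the arm can. A call is refused whole if a number of a shift passes 50 or a number of a turn 8.59, either way. A call with a gripper value outside its range is refused whole. The fingers move at their own pace and stop on an object; FORCE is the grip in N (left out, the last holds). Time passes only in rows, so rows that do not move let the fingers close, or fill a call up. It gives the time, the measured TCP pose, the force, the opening and the grip force at its end, in the units of the state.
- arm.state(): the state, without advancing time (a new reading comes with each control period).
- cams.snapshot(name): name is "scene" or "top" or "wrist"; returns a dict with "color" (400x640x3 uint8, red, green, blue), "camera_matrix" (3x3 intrinsics, pixels), "rvec" (rotation vector, rad) and "tvec" (3), from world to camera coordinates, as OpenCV has them. Camera axes: x right, y down, z forward; pixel columns grow to the right and rows downward; lengths in m; the calibration is good to about 2 mm. A picture is of the moment at which its call begins. There is no depth.
- workorder.close_job(): hands the job in; it is judged then, once.
The state is a dict: "t": time; "qpos": joint angles; "joint_vel": joint speeds; "joint_torque": joint torques, N m; "tool_pos": TCP position; "eef_rot": TCP orientation; "ft_force": force on the tool from outside, world axes, zero at the start; "ft_torque": the same for the moment, N m; "width": opening from 0.0 (shut) to 1.0 (fully open); "grasp_force": force on a finger pad.
Only numpy, scipy, OpenCV 4.12 (cv2) and the standard library are available. Lean on these libraries where they do the work, as an engineer would, in place of code of your own. Each camera call takes 0.05 s, during which the arm holds its last target. There are 200 camera calls.

## Task

The brass bob hangs at the back of the crowded hook, behind two wooden pulley blocks: move both blocks onto the empty hook and, with them touching one another, push them back against its spring stop with about 12 N for a good half second (never as much as 16 N). Then take the bob off, push its foot gently straight down between the jaws of the vise, well inside the jaws' width, until it stands upright on the bed, and let go. Don't drop or knock over anything, and leave the other things on the desk where they are.

Things in the scene. Friction and masses are not known exactly. Their poses are not given: they have to be found in the camera images.
- crowded: steel hook stand, bolted down; origin at the foot of its post (radius 8 mm), z up. At height 145 mm a round bar, 10 mm thick, runs 160 mm along the stand's -x (towards the robot). Nothing stands higher than its upturned tip. It carries the bob, about 45 mm from the post, then the two blocks at about 80 and 110 mm
- crowded_tip (a point): top of the upturned tip of the crowded hook, 160 mm from the post, 10 mm above the bar's upper side (160 mm above the table). To pass it a hung thing must be raised 15 mm (10 to 20) and slid along the bar; it is clear when its middle is 192 mm or more from the post
- spare: the empty hook stand, alike in all sizes; origin at the foot of its post, bar along its -x. It has a spring stop near its post
- spare_tip (a point): top of the upturned tip of the spare hook, as on the crowded hook
- stop: fixed holder of the spare hook's spring stop; origin and axes as spare. Its rubber pad (20 mm wide, from 10 mm below to 30 mm above the bar's axis) gives about 4 N per mm over 6 mm. The pad's free face is 30 to 60 mm from the post's axis, wherever it was last clamped: not reported, to be felt. The push is the force on this stop; sliding blocks take up to 3 N more
- round_block_tab (a point): centre of the top tab of the pulley block with two round cheeks 64 mm across: wood, 140 mm tall, 24 mm thick (x), 80-160 g. This point is 20 mm below the top, 170 mm above the table when hanging. Tab: 30 mm wide (y), 40 mm tall, to grip from above across its width. Under it an eye, 18 mm wide, 30 mm tall; its top rests on the bar. One of two blocks in front of the bob, in either order
- square_block_tab (a point): centre of the top tab of the pulley block with two square-cornered cheeks, 40 mm wide: wood, 140 mm tall, 24 mm thick (x), 80-160 g. This point is 20 mm below the top, 170 mm above the table when hanging. Tab: 30 mm wide (y), 40 mm tall, to grip from above across its width. Under it an eye, 18 mm wide, 30 mm tall; its top rests on the bar. One of two blocks in front of the bob, in either order
- round_block: the round-cheeked pulley block; origin 120 mm below its tab centre
- square_block: the square-cheeked pulley block; origin 120 mm below its tab centre
- bob_tab (a point): centre of the top tab of the brass bob, 120 mm above its underside: 140 mm tall, 270-390 g, hung like the blocks at 170 mm. Tab 30 mm wide (y), 40 mm tall, 14 mm thick (x), over the same eye (18 mm wide, 30 mm tall). Round body of 34 mm diameter, 34 to 68 mm above the underside; below it the foot
- bob: the brass pendulum bob; origin 120 mm below its tab centre, same point as bob_foot
- bob_foot (a point): middle of the underside of the bob's foot, a 20 x 20 mm square shank, 34 mm long, its lower end rounded (10 mm radius about the bob's x), so that it wedges between jaws that close along the bob's y
- vise_bed (a point): point on the bed (55 mm above the table) midway where the foot goes; z up, x along the jaws (60 mm), y across. Fixed jaw face 10 mm towards +y. Jaws' rounded tops are 33 mm above the bed. Lower the foot 1 to 2 mm to the -y side, its y along this y; friction at the jaws takes up to about 10 N before the foot meets the bed
- vise: small blue vise bolted to the desk's right edge; origin on the table 55 mm below vise_bed, same axes; base 110 x 120 mm. Its moving jaw (-y side) is sprung: empty, its face stands 9 mm from the bed point; it opens 12 mm more (3 N at first, then 0.3 N per mm). The fixed jaw does not give
- magnet: bystander, to be left alone: red horseshoe magnet lying flat, 90 x 65 x 16 mm; origin at the middle of its underside on the table
- prism: bystander, to be left alone: standing triangular glass prism, 70 mm tall; origin at the middle of its underside on the table
- fork: bystander, to be left alone: steel tuning fork lying flat, 165 mm long, 10 mm thick; origin at the middle of its underside on the table
- weight: bystander, to be left alone: brass laboratory weight, 44 mm diameter, 46 mm tall; origin at the middle of its underside on the table
- stopwatch: bystander, to be left alone: black stopwatch, 54 mm diameter, 14 mm thick; origin at the middle of its underside on the table
- beaker: bystander, to be left alone: glass beaker, 70 mm diameter, 90 mm tall; origin at the middle of its underside on the table
- ruler: bystander, to be left alone: wooden ruler 200 x 30 x 5 mm; origin at the middle of its underside on the table
Things that resemble listed ones, but are neither listed nor needed, are in the scene too. Leave any turquoise look-alike of the bob alone.

How it is judged:
On the way, in this order (a step that is already met when the one before it is completed fails the run):
1. both pulley blocks are on the spare hook, touching one another, and are pressed against its spring stop with 8 to 16 N for 0.4 s (x of round_block_tab in the frame of spare between -0.145 and -0.03 m and y of round_block_tab in the frame of spare between -0.012 and 0.012 m and z of round_block_tab in the frame of spare between 0.16 and 0.186 m and x of square_block_tab in the frame of spare between -0.145 and -0.03 m and y of square_block_tab in the frame of spare between -0.012 and 0.012 m and z of square_block_tab in the frame of spare between 0.16 and 0.186 m and horizontal distance between round_block_tab and square_block_tab below 0.03 m and contact force between anything else and stop between 8 and 16 N), for 0.4 s.
2. the bob stands in the vise, its foot on the bed between the jaws (x of bob_foot in the frame of vise_bed between -0.02 and 0.02 m and y of bob_foot in the frame of vise_bed between -0.006 and 0.004 m and z of bob_foot in the frame of vise_bed between -0.004 and 0.003 m and angle between bob_tab's own z axis and vertical below 0.12 rad), for 0.2 s.
At the end, for the whole second after the job is handed in: Both blocks hang on the spare bar (tabs 30-145 mm from the post, within 12 mm of its line, 163-177 mm high, 0.3 rad of upright); the bob's foot is on the vise bed (height -4 to +3 mm, across -6 to +4, along 20 mm, upright to 0.12 rad); all released and at rest (20 mm/s) (all of step 2 and x of round_block_tab in the frame of spare between -0.145 and -0.03 m and y of round_block_tab in the frame of spare between -0.012 and 0.012 m and z of round_block_tab in the frame of spare between 0.163 and 0.177 m and x of square_block_tab in the frame of spare between -0.145 and -0.03 m and y of square_block_tab in the frame of spare between -0.012 and 0.012 m and z of square_block_tab in the frame of spare between 0.163 and 0.177 m and angle between each of round_block_tab, square_block_tab's own z axis and vertical below 0.3 rad and linear speed of each of round_block, square_block, bob below 0.02 m/s); the robot touches nothing.
It fails at once if the spring stop is pushed with more than 16 N (contact force between anything else and stop above 16 N).
It fails at once if the bob is forced against the vise with more than 40 N (contact force between bob and vise above 40 N).
It fails at once if a block or the bob is dropped (height (world z) of any of round_block_tab, square_block_tab, bob_tab below 0.14 m or angle between any of round_block_tab, square_block_tab, bob_tab's own z axis and vertical above 0.8 rad).
It fails at once if a bystander is moved more than 20 mm (distance of any of magnet, prism, fork, weight, stopwatch, beaker, ruler from where it was at the start of the episode above 0.02 m).
It also fails if it takes over 72 s, if anything falls off the work surface, if the arm or the gripper's body presses on something with over 40 N, if the wrist force passes 120 N, or if a joint passes its speed limit or range.

## Working session

There is one attempt and no reset: what is moved stays moved. The work goes in short steps, Python scripts to look and compute and a shell command to move; the robot and the scene stay as the last step left them, time stands still between calls to the robot, and variables do not carry over. Pictures are saved under pics/ and viewed, at most 10 in all, crops included, and the job is handed in when it is done.

```bash
mkdir -p pics; cat > h.py <<'E'
import cv2,numpy as np,json
from cell import arm,cams,workorder
from scipy.spatial.transform import Rotation as R
def snap(n,f):
    s=cams.snapshot(n); cv2.imwrite('pics/'+f,s['color'][:,:,::-1]); np.savez('pics/'+f+'.npz',**{k:np.array(s[k]) for k in s}); return s
def load(f): return dict(np.load('pics/'+f+'.npz'))
def plane(s,uv,z):
    K=np.array(s['camera_matrix']);Rm=cv2.Rodrigues(np.array(s['rvec']))[0];t=np.array(s['tvec']).ravel()
    d=Rm.T@np.linalg.inv(K)@np.array([uv[0],uv[1],1.]);c=-Rm.T@t
    return c+d*(z-c[2])/d[2]
def proj(s,p):
    return cv2.projectPoints(np.array(p,float).reshape(-1,3),np.array(s['rvec']),np.array(s['tvec']),np.array(s['camera_matrix']),None)[0].reshape(-1,2)
E
python3 - <<'E'
from h import *
for n in('scene','top'):
    s=snap(n,n+'0.png'); print(n,s['camera_matrix'],-cv2.Rodrigues(np.array(s['rvec']))[0].T@np.array(s['tvec']).ravel())
print(arm.state())
E
```

```text
scene [[432.95888522   0.         316.4590899 ]
 [  0.         432.95888522 196.52375488]
 [  0.           0.           1.        ]] [ 1.29580846 -0.08284841  0.73648803]
top [[438.66942223   0.         315.12470586]
 [  0.         438.66942223 196.39508018]
 [  0.           0.           1.        ]] [0.29472691 0.02872779 1.28027324]
{'t': 0.1, 'qpos': array([ 1.10879766e+00,  3.26845445e-01, -1.93466390e-01,  1.05202458e+00,
        1.49701250e-05,  1.43656812e+00]), 'joint_vel': array([-0.00021161, -0.00197604,  0.00380639, -0.00131778, -0.00123944,
        0.00052877]), 'joint_torque': array([ 1.50553906e-04, -4.44239616e+01,  2.63037801e+01,  7.90942227e-03,
       -9.35592698e-05, -1.00570236e-05]), 'tool_pos': array([0.17682918, 0.52025066, 0.23060003]), 'eef_rot': array([ 1.63152561e-01,  9.86600552e-01, -7.33882561e-04, -2.33330807e-04]), 'ft_force': array([ 0.89117921,  0.1879423 , -0.20299307]), 'ft_torque': array([-0.04807464, -0.0057616 ,  0.01649627]), 'grasp_force': 0.0, 'width': 1.0014968815910985}
```

View pics/top0.png

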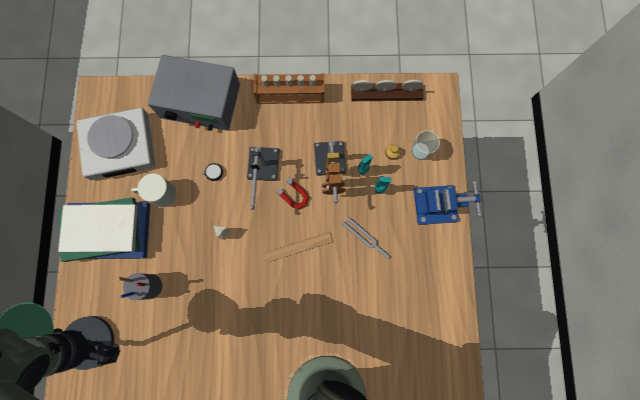

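View pics/scene0.png

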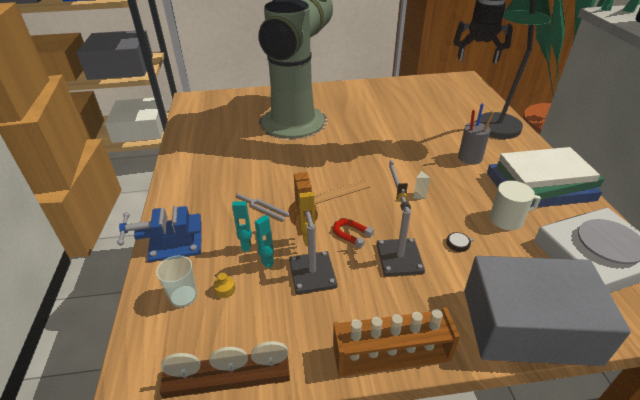

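The top view shows the spare hook with its post near (258,160), the crowded hook at (330,160), turquoise look-alikes at (365,163) and (382,185), and the vise at (437,203). The scene view shows the same things from behind. I'll enlarge both.

```bash
python3 - <<'E'
import cv2,numpy as np
a=cv2.imread('pics/top0.png')[130:225,240:360];b=cv2.imread('pics/top0.png')[175:235,405:485]
a=cv2.resize(a,None,fx=6,fy=6,interpolation=cv2.INTER_CUBIC)
cv2.imwrite('pics/c1.png',a)
b=cv2.resize(b,None,fx=5,fy=5,interpolation=cv2.INTER_CUBIC)
c=cv2.resize(cv2.imread('pics/scene0.png')[160:300,280:430],None,fx=2.6,fy=2.6,interpolation=cv2.INTER_CUBIC)
o=np.zeros((364,800,3),np.uint8);o[:300,:400]=b;o[:364,402:792]=c[:364,:390]
cv2.imwrite('pics/c2.png',o)
E
```

```text
(no output)
```

View pics/c1.png

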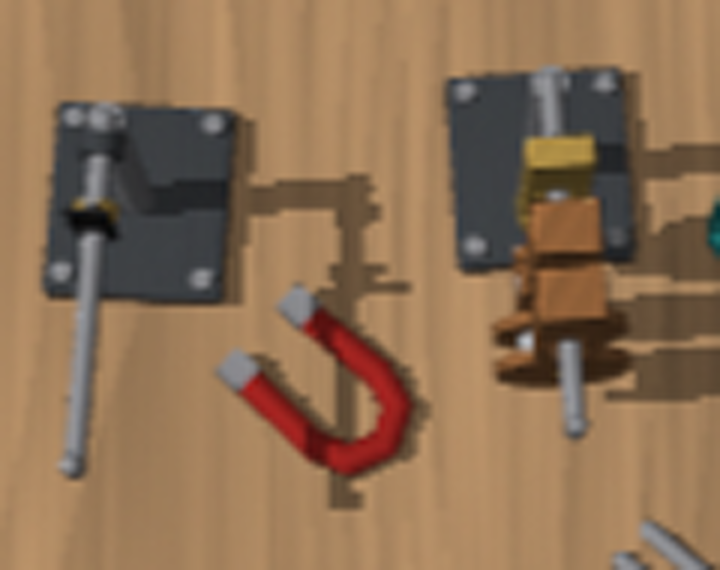

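View pics/c2.png

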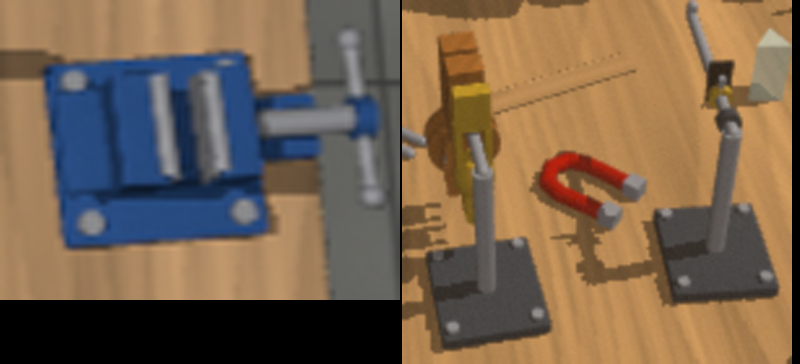

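The crops (6x, offset 240,130) show the round block in front and the square one behind it, with the bob's yellow tab at the back. The spare tip is at c1 (72,465), its post top at (106,115) and its pad near (92,215). The crowded tip is at (575,428) and its post top at (548,78). The vise jaw tops are the strips at c2 (165,125) and (210,125) (5x, offset 405,175).

```bash
python3 - <<'E'
from h import *
np.set_printoptions(precision=4,suppress=True)
t=load('top0.png');s=load('scene0.png')
def c1(u,v): return (240+(u+.5)/6-.5,130+(v+.5)/6-.5)
def c2(u,v): return (405+(u+.5)/5-.5,175+(v+.5)/5-.5)
for n,p,z in [('sp tip',(72,462),.16),('sp bar a',(97,165),.145),('sp bar b',(85,300),.145),('sp posttop',(106,115),.15),
 ('sp base TL',(60,102),.01),('TR',(238,112),.01),('BR',(222,302),.01),('BL',(44,294),.01),
 ('cr tip',(575,426),.16),('cr post',(548,78),.15),('cr bar',(551,115),.145),('crTL',(447,80),.01),('TR',(618,68),.01),('BR',(635,260),.01),('BL',(460,272),.01),
 ('bob topL',(527,140),.19),('bob topR',(594,136),.19),('bob low R',(596,165),.19),('bob low L',(526,168),.19),
 ('sqL',(533,202),.19),('sqR',(598,199),.19),('sqBL',(533,250),.19),('sqBR',(601,250),.19),
 ('rdTL',(537,270),.19),('rdTR',(605,264),.19),('rdBL',(537,318),.19),('rdBR',(607,315),.19)]:
    print(n,plane(t,c1(*p),z)[:2])
for n,p,z in [('Ljaw top',(162,76),.088),('Ljaw bot',(173,178),.088),('R top',(208,74),.088),('R bot',(220,180),.088),
  ('baseTL',(46,66),.012),('TR',(248,54),.012),('BR',(266,232),.012),('BL',(68,245),.012)]:
    print(n,plane(t,c2(*p),z)[:2])
# scene
def c3(u,v): return (280+(u-402+.5)/2.6-.5,160+(v+.5)/2.6-.5)
for n,p,z in [('sp tip',(692,6),.16),('sp post foot',(716,250),.01),('cr foot',(486,290),.01),('sp base',(656,210),.01),('',(752,206),.01),('',(776,290),.01),('',(674,297),.01),('sp posttop',(732,128),.15),('cr posttop',(485,172),.15)]:
    print('scene',n,plane(s,c3(*p),z)[:2])
E
```

```text
sp tip [0.4985 0.1911]
sp bar a [0.6365 0.1847]
sp bar b [0.5742 0.1889]
sp posttop [0.6582 0.1804]
sp base TL [0.7103 0.2225]
TR [0.7042 0.1327]
BR [0.6058 0.14  ]
BL [0.6107 0.2284]
cr tip [ 0.5122 -0.0266]
cr post [ 0.6737 -0.018 ]
cr bar [ 0.6579 -0.0193]
crTL [0.72   0.0272]
TR [ 0.7256 -0.0593]
BR [ 0.6253 -0.0655]
BL [0.62   0.0217]
bob topL [ 0.6323 -0.0068]
bob topR [ 0.6338 -0.0358]
bob low R [ 0.6208 -0.0364]
bob low L [ 0.6198 -0.0062]
sqL [ 0.6046 -0.009 ]
sqR [ 0.6056 -0.0369]
sqBL [ 0.5833 -0.0087]
sqBR [ 0.583  -0.0377]
rdTL [ 0.5744 -0.0102]
rdTR [ 0.5768 -0.0393]
rdBL [ 0.5534 -0.0099]
rdBR [ 0.5544 -0.0397]
Ljaw top [ 0.554  -0.3135]
Ljaw bot [ 0.4964 -0.3158]
R top [ 0.5549 -0.3392]
R bot [ 0.4951 -0.3416]
baseTL [ 0.5773 -0.267 ]
TR [ 0.5834 -0.3872]
BR [ 0.4768 -0.3899]
BL [ 0.4703 -0.2739]
scene sp tip [0.5052 0.1886]
scene sp post foot [0.6591 0.1825]
scene cr foot [ 0.6745 -0.0202]
scene sp base [0.6041 0.1429]
scene  [0.612  0.2295]
scene  [0.71   0.2192]
scene  [0.7049 0.1334]
scene sp posttop [0.6583 0.1801]
scene cr posttop [ 0.6791 -0.0185]
```

```bash
cat >> h.py <<'E'
def yawdeg(q): 
    m=R.from_quat(q).as_matrix(); return np.degrees(np.arctan2(m[1,0],m[0,0]))%360
def to(p,yaw=None):
    "shift (mm, in tool axes after a turn to yaw) and turn from here to p"
    st=arm.state(); q=R.from_quat(st['eef_rot']); y=yawdeg(st['eef_rot']); yaw=y if yaw is None else yaw
    x=np.radians(yaw); X=np.array([np.cos(x),np.sin(x),0]);Y=np.array([np.sin(x),-np.cos(x),0]);Z=np.array([0,0,-1.])
    d=(np.array(p)-st['tool_pos'])*1e3
    print('t %.2f pos'%st['t'],np.round(st['tool_pos'],4),'yaw %.2f tilt %.2f'%(y,np.degrees(np.arccos(-q.as_matrix()[2,2]))),'az %.2f'%(y-yaw),'shift',np.round([d@X,d@Y,d@Z],1),'F',np.round(st['ft_force'],1),'w %.2f g %.1f'%(st['width'],st['grasp_force']))
def hook(post,yaw,dist,z):
    a=np.radians(yaw); return np.array([post[0]-dist*np.cos(a),post[1]-dist*np.sin(a),z])
CR=((0.673,-0.0182),3.2); SP=((0.6585,0.1805),-3.8); VB=(0.525,-0.3275)
E
python3 -m crank '[{"az":-7.4,"tz":-7,"hand":1},{"az":-7.4,"tz":-7},{"az":-7.3,"tz":-6},{"tx":-23.8,"ty":-37.7},{"tx":-23.8,"ty":-37.7},{"tx":-23.8,"ty":-37.7},{"tx":-23.8,"ty":-37.7},{"tx":-23.8,"ty":-37.7},{"tx":-23.8,"ty":-37.7},{"tx":-23.8,"ty":-37.7}]' 40
python3 -c "
from h import *
to(hook(*CR,108,.25),183.2)"
```

```text
t 0.10 pos [0.1768 0.5203 0.2306] yaw 161.22 tilt 0.09 az -21.98 shift [ 1.075347e+05 -5.653000e+02 -1.940000e+01] F [ 0.9  0.2 -0.2] w 1.00 g 0.0validation failed for argument at $[0]...
```

```bash
sed -i 's/post\[0\]-dist\*/post[0]-dist*1e-3*/;s/post\[1\]-dist\*/post[1]-dist*1e-3*/' h.py
python3 -m crank '[{"tx":0,"ty":0,"tz":-7,"ax":0,"ay":0,"az":-7.4,"hand":1},{"tx":0,"ty":0,"tz":-7,"ax":0,"ay":0,"az":-7.4,"hand":1},{"tx":0,"ty":0,"tz":-6,"ax":0,"ay":0,"az":-7.3,"hand":1},{"tx":-23.8,"ty":-37.7,"tz":0,"ax":0,"ay":0,"az":0,"hand":1},{"tx":-23.8,"ty":-37.7,"tz":0,"ax":0,"ay":0,"az":0,"hand":1},{"tx":-23.8,"ty":-37.7,"tz":0,"ax":0,"ay":0,"az":0,"hand":1},{"tx":-23.8,"ty":-37.7,"tz":0,"ax":0,"ay":0,"az":0,"hand":1},{"tx":-23.8,"ty":-37.7,"tz":0,"ax":0,"ay":0,"az":0,"hand":1},{"tx":-23.8,"ty":-37.7,"tz":0,"ax":0,"ay":0,"az":0,"hand":1},{"tx":-23.8,"ty":-37.7,"tz":0,"ax":0,"ay":0,"az":0,"hand":1}]' 40
python3 -c "
from h import *
to(hook(*CR,108,.25),183.2)"
```

```text
t: 1.1
tool_pos: [0.3592, 0.2653, 0.2511]
eef_rot: [-0.029, 1.0, -0.0, -0.0]
ft_force: [1.1, 0.1, -0.4]
width: 1.001
grasp_force: 0.0
t 1.10 pos [0.3592 0.2653 0.2511] yaw 183.33 tilt 0.01 az 0.13 shift [-189.5 -300.5    1.1] F [ 1.1  0.1 -0.4] w 1.00 g 0.0
```

```bash

python3 -m crank '[{"tx":-24,"ty":-38,"tz":0,"ax":0,"ay":0,"az":0,"hand":0.7},{"tx":-24,"ty":-38,"tz":0,"ax":0,"ay":0,"az":0,"hand":0.7},{"tx":-24,"ty":-38,"tz":0,"ax":0,"ay":0,"az":0,"hand":0.7},{"tx":-24,"ty":-38,"tz":0,"ax":0,"ay":0,"az":0,"hand":0.7},{"tx":-24,"ty":-38,"tz":0,"ax":0,"ay":0,"az":0,"hand":0.7},{"tx":-24,"ty":-38,"tz":0,"ax":0,"ay":0,"az":0,"hand":0.7},{"tx":-24,"ty":-38,"tz":0,"ax":0,"ay":0,"az":0,"hand":0.7},{"tx":-21.5,"ty":-34.5,"tz":0,"ax":0,"ay":0,"az":0,"hand":0.7},{"tx":0,"ty":0,"tz":0,"ax":0,"ay":0,"az":0,"hand":0.7},{"tx":0,"ty":0,"tz":0,"ax":0,"ay":0,"az":0,"hand":0.7}]'
python3 - <<'E'
from h import *
to(hook(*CR,108,.151),183.2)
s=snap('wrist','w1.png')
print(proj(s,[hook(*CR,108,.19),hook(*CR,79,.19),hook(*CR,46,.19),hook(*CR,160,.16)]))
E
```

```text
t: 2.1
tool_pos: [0.5649, -0.0227, 0.2504]
eef_rot: [-0.028, 1.0, 0.0, -0.001]
ft_force: [-0.6, -0.3, -0.6]
width: 0.696
grasp_force: 0.0
t 2.10 pos [ 0.5649 -0.0227  0.2504] yaw 183.22 tilt 0.11 az 0.02 shift [-0.2 -1.5 99.4] F [-0.6 -0.3 -0.6] w 0.70 g 0.0
[[315.26195842 219.34151149]
 [315.33596316 263.48102056]
 [315.41400743 310.0298722 ]
 [315.29793423 127.45076902]]
```

View pics/w1.png

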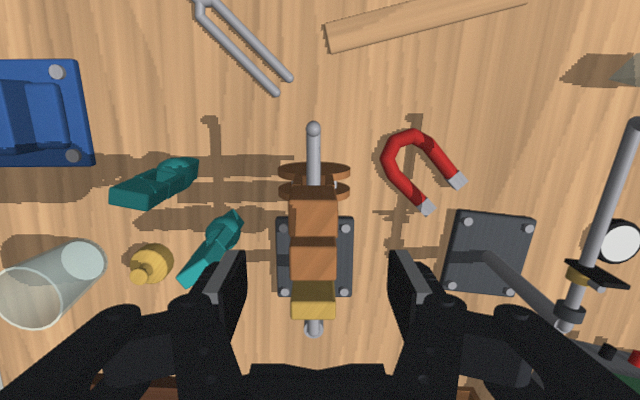

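The wrist view shows the round tab top centred at (313,219), the square at (313,263), the bob at (313,300) and the tip at (313,128). That agrees with the predictions to about 1–2 px, so I'll descend and grip.

```bash

python3 -m crank '[{"tx":0,"ty":-1,"tz":30,"ax":0,"ay":0,"az":0,"hand":0.7},{"tx":0,"ty":-1,"tz":30,"ax":0,"ay":0,"az":0,"hand":0.7},{"tx":0,"ty":-0.5,"tz":25,"ax":0,"ay":0,"az":0,"hand":0.7},{"tx":0,"ty":0,"tz":14,"ax":0,"ay":0,"az":0,"hand":0.7},{"tx":0,"ty":0,"tz":0,"ax":0,"ay":0,"az":0,"hand":0.6},{"tx":0,"ty":0,"tz":0,"ax":0,"ay":0,"az":0,"hand":0.2},{"tx":0,"ty":0,"tz":0,"ax":0,"ay":0,"az":0,"hand":0.1},{"tx":0,"ty":0,"tz":0,"ax":0,"ay":0,"az":0,"hand":0.1},{"tx":0,"ty":0,"tz":0,"ax":0,"ay":0,"az":0,"hand":0.1},{"tx":0,"ty":0,"tz":0,"ax":0,"ay":0,"az":0,"hand":0.1}]' 40
python3 -c "
from h import *
to(hook(*CR,200,.166),183.2)"
```

```text
t: 3.15
tool_pos: [0.5661, -0.0243, 0.1535]
eef_rot: [-0.029, 1.0, 0.0, 0.001]
ft_force: [-0.7, 1.7, 6.2]
width: 0.346
grasp_force: 42.3
t 3.15 pos [ 0.5661 -0.0243  0.1535] yaw 183.33 tilt 0.12 az 0.13 shift [ 92.9   0.1 -12.5] F [-0.7  1.7  6.2] w 0.35 g 42.3
```

```bash

python3 -m crank '[{"tx":0,"ty":0,"tz":-9,"ax":0,"ay":0,"az":0,"hand":0.1},{"tx":0,"ty":0,"tz":-8,"ax":0,"ay":0,"az":0,"hand":0.1},{"tx":0,"ty":0,"tz":0,"ax":0,"ay":0,"az":0,"hand":0.1},{"tx":15,"ty":0,"tz":0,"ax":0,"ay":0,"az":0,"hand":0.1},{"tx":15,"ty":0,"tz":0,"ax":0,"ay":0,"az":0,"hand":0.1},{"tx":0,"ty":0,"tz":0,"ax":0,"ay":0,"az":0,"hand":0.1},{"tx":0,"ty":0,"tz":0,"ax":0,"ay":0,"az":0,"hand":0.1},{"tx":0,"ty":0,"tz":0,"ax":0,"ay":0,"az":0,"hand":0.1},{"tx":0,"ty":0,"tz":0,"ax":0,"ay":0,"az":0,"hand":0.1},{"tx":0,"ty":0,"tz":0,"ax":0,"ay":0,"az":0,"hand":0.1}]' 40
python3 -c "
from h import *
to(hook(*CR,202,.1685),183.2)"
```

```text
t: 4.15
tool_pos: [0.5359, -0.0264, 0.1692]
eef_rot: [-0.029, 1.0, -0.0, 0.0]
ft_force: [-0.3, -0.9, -0.2]
width: 0.343
grasp_force: 41.6
t 4.15 pos [ 0.5359 -0.0264  0.1692] yaw 183.32 tilt 0.01 az 0.12 shift [64.6  0.5  0.7] F [-0.3 -0.9 -0.2] w 0.34 g 41.6
```

```bash

python3 -m crank '[{"tx":15,"ty":0,"tz":0,"ax":0,"ay":0,"az":0,"hand":0.1},{"tx":20,"ty":0,"tz":0,"ax":0,"ay":0,"az":0,"hand":0.1},{"tx":20,"ty":0,"tz":0,"ax":0,"ay":0,"az":0,"hand":0.1},{"tx":15,"ty":0,"tz":0,"ax":0,"ay":0,"az":0,"hand":0.1},{"tx":0,"ty":0,"tz":0,"ax":0,"ay":0,"az":0,"hand":0.1},{"tx":0,"ty":0,"tz":-10,"ax":0,"ay":0,"az":0,"hand":0.1},{"tx":0,"ty":0,"tz":-25,"ax":0,"ay":0,"az":0,"hand":0.1},{"tx":0,"ty":0,"tz":-25,"ax":0,"ay":0,"az":0,"hand":0.1},{"tx":0,"ty":0,"tz":0,"ax":0,"ay":0,"az":0,"hand":0.1},{"tx":0,"ty":0,"tz":0,"ax":0,"ay":0,"az":0,"hand":0.1}]' 40
python3 - <<'E'
from h import *
to(hook(*SP,205,.1685),176.2)
s=snap('scene','s1.png'); w=snap('wrist','w2.png')
a=s['color'][110:280,200:480,::-1]; a=cv2.resize(a,None,fx=2,fy=2,interpolation=cv2.INTER_CUBIC)
cv2.imwrite('pics/s1c.png',a)
E
```

```text
t: 5.15
tool_pos: [0.4669, -0.0306, 0.2301]
eef_rot: [-0.029, 1.0, -0.0, 0.001]
ft_force: [-0.9, -0.0, -1.1]
width: 0.346
grasp_force: 41.7
t 5.15 pos [ 0.4669 -0.0306  0.2301] yaw 183.33 tilt 0.14 az 7.13 shift [ 27.9 223.3  61.6] F [-0.9 -0.  -1.1] w 0.35 g 41.7
```

View pics/s1c.png

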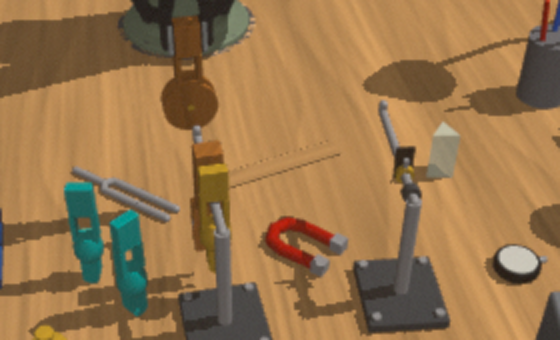

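The round block hangs clear in the gripper, the square block and bob are still on the crowded hook, and the spare tip is at crop (382,104).

```bash

python3 -m crank '[{"tx":0,"ty":0,"tz":0,"ax":0,"ay":0,"az":7.1,"hand":0.1},{"tx":3.5,"ty":28,"tz":0,"ax":0,"ay":0,"az":0,"hand":0.1},{"tx":3.5,"ty":28,"tz":0,"ax":0,"ay":0,"az":0,"hand":0.1},{"tx":3.5,"ty":28,"tz":0,"ax":0,"ay":0,"az":0,"hand":0.1},{"tx":3.5,"ty":28,"tz":0,"ax":0,"ay":0,"az":0,"hand":0.1},{"tx":3.5,"ty":28,"tz":0,"ax":0,"ay":0,"az":0,"hand":0.1},{"tx":3.5,"ty":28,"tz":0,"ax":0,"ay":0,"az":0,"hand":0.1},{"tx":3.5,"ty":28,"tz":0,"ax":0,"ay":0,"az":0,"hand":0.1},{"tx":3.5,"ty":27,"tz":0,"ax":0,"ay":0,"az":0,"hand":0.1},{"tx":0,"ty":0,"tz":0,"ax":0,"ay":0,"az":0,"hand":0.1}]' 40
python3 - <<'E'
from h import *
to(hook(*SP,205,.1685),176.2)
w=load('w1.png')
for p,z in [((636,124),.16),((612,190),.145),((590,255),.145)]: print(plane(w,p,z))
s=load('s1.png')
for p,z in [((382,104),.16),((390,130),.145),((412,192),.15)]: print('s',plane(s,(200+p[0]/2,110+p[1]/2),z))
w=snap('wrist','w3.png');cv2.imwrite('pics/w3c.png',w['color'][:,:,::-1])
print(proj(w,[hook(*SP,160,.16),hook(*SP,100,.145),hook(*SP,0,.15)]))
E
```

```text
t: 6.25
tool_pos: [0.4515, 0.1964, 0.2281]
eef_rot: [0.031, 1.0, 0.0, -0.001]
ft_force: [-0.5, 0.1, -0.9]
width: 0.35
grasp_force: 41.5
t 6.25 pos [0.4515 0.1964 0.2281] yaw 176.45 tilt 0.11 az 0.25 shift [-2.6 -2.2 59.6] F [-0.5  0.1 -0.9] w 0.35 g 41.5
[0.49971047 0.17784079 0.16      ]
[0.54656339 0.18775071 0.145     ]
[0.59741445 0.18537446 0.145     ]
s [0.50511081 0.18804537 0.16      ]
s [0.53577572 0.19047483 0.145     ]
s [0.6492636  0.18152005 0.15      ]
[[314.07876503 283.80001352]
 [314.0942072  346.23107743]
 [313.85478079 455.75042537]]
```

View pics/w3c.png

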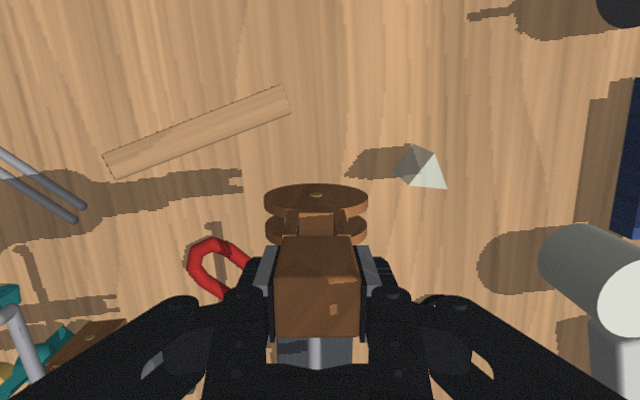

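The wrist view shows the held round block, with the spare bar visible under it at (316,350) against a predicted (314,346). The line is good to about 1 mm. I'll lower and check.

```bash

sed -i 's/SP=((0.6585,0.1805)/SP=((0.6585,0.1812)/' h.py
python3 -m crank '[{"tx":0,"ty":-1.5,"tz":15,"ax":0,"ay":0,"az":0.2,"hand":0.1},{"tx":0,"ty":0,"tz":25,"ax":0,"ay":0,"az":0,"hand":0.1},{"tx":0,"ty":0,"tz":20,"ax":0,"ay":0,"az":0,"hand":0.1},{"tx":0,"ty":0,"tz":0,"ax":0,"ay":0,"az":0,"hand":0.1},{"tx":0,"ty":0,"tz":0,"ax":0,"ay":0,"az":0,"hand":0.1},{"tx":0,"ty":0,"tz":0,"ax":0,"ay":0,"az":0,"hand":0.1},{"tx":0,"ty":0,"tz":0,"ax":0,"ay":0,"az":0,"hand":0.1},{"tx":0,"ty":0,"tz":0,"ax":0,"ay":0,"az":0,"hand":0.1},{"tx":0,"ty":0,"tz":0,"ax":0,"ay":0,"az":0,"hand":0.1},{"tx":0,"ty":0,"tz":0,"ax":0,"ay":0,"az":0,"hand":0.1}]' 40
python3 - <<'E'
from h import *
to(hook(*SP,92,.1685),176.2)
E
```

```text
t: 7.3
tool_pos: [0.4523, 0.1925, 0.1695]
eef_rot: [0.035, 0.999, 0.0, 0.0]
ft_force: [0.3, 0.3, -0.5]
width: 0.347
grasp_force: 41.5
t 7.30 pos [0.4523 0.1925 0.1695] yaw 176.02 tilt 0.03 az -0.18 shift [-114.5    2.4    1. ] F [ 0.3  0.3 -0.5] w 0.35 g 41.5
```

```bash

python3 -m crank '[{"tx":-10,"ty":1.2,"tz":0,"ax":0,"ay":0,"az":0,"hand":0.1},{"tx":-10,"ty":0,"tz":0,"ax":0,"ay":0,"az":0,"hand":0.1},{"tx":-12,"ty":0,"tz":0,"ax":0,"ay":0,"az":0,"hand":0.1},{"tx":-12,"ty":0,"tz":0,"ax":0,"ay":0,"az":0,"hand":0.1},{"tx":-12,"ty":0,"tz":0,"ax":0,"ay":0,"az":0,"hand":0.1},{"tx":0,"ty":0,"tz":0,"ax":0,"ay":0,"az":0,"hand":0.1},{"tx":0,"ty":0,"tz":0,"ax":0,"ay":0,"az":0,"hand":0.1},{"tx":0,"ty":0,"tz":0,"ax":0,"ay":0,"az":0,"hand":0.1},{"tx":0,"ty":0,"tz":0,"ax":0,"ay":0,"az":0,"hand":0.1},{"tx":0,"ty":0,"tz":0,"ax":0,"ay":0,"az":0,"hand":0.1}]' 40
python3 - <<'E'
from h import *
to(hook(*SP,92,.1685),176.2)
E
```

```text
t: 8.3
tool_pos: [0.5078, 0.1899, 0.1694]
eef_rot: [0.035, 0.999, 0.0, -0.0]
ft_force: [0.4, 0.0, -1.1]
width: 0.345
grasp_force: 41.6
t 8.30 pos [0.5078 0.1899 0.1694] yaw 176.03 tilt 0.00 az -0.17 shift [-58.9   1.4   0.9] F [ 0.4  0.  -1.1] w 0.34 g 41.6
```

```bash

python3 -m crank '[{"tx":-12,"ty":0.5,"tz":0,"ax":0,"ay":0,"az":0,"hand":0.1},{"tx":-12,"ty":0.5,"tz":0,"ax":0,"ay":0,"az":0,"hand":0.1},{"tx":-12,"ty":0,"tz":0,"ax":0,"ay":0,"az":0,"hand":0.1},{"tx":-12,"ty":0,"tz":0,"ax":0,"ay":0,"az":0,"hand":0.1},{"tx":-10,"ty":0,"tz":0,"ax":0,"ay":0,"az":0,"hand":0.1},{"tx":0,"ty":0,"tz":0,"ax":0,"ay":0,"az":0,"hand":0.1},{"tx":0,"ty":0,"tz":5,"ax":0,"ay":0,"az":0,"hand":0.1},{"tx":0,"ty":0,"tz":5,"ax":0,"ay":0,"az":0,"hand":0.1},{"tx":0,"ty":0,"tz":3,"ax":0,"ay":0,"az":0,"hand":0.1},{"tx":0,"ty":0,"tz":0,"ax":0,"ay":0,"az":0,"hand":0.1}]' 40
python3 - <<'E'
from h import *
to(hook(*SP,92,.1535),176.2)
E
```

```text
t: 9.3
tool_pos: [0.5652, 0.1867, 0.1555]
eef_rot: [0.035, 0.999, -0.0, -0.001]
ft_force: [-0.7, 1.2, -1.3]
width: 0.347
grasp_force: 41.6
t 9.30 pos [0.5652 0.1867 0.1555] yaw 176.04 tilt 0.09 az -0.16 shift [-1.5  0.7  2. ] F [-0.7  1.2 -1.3] w 0.35 g 41.6
```

```bash

python3 -m crank '[{"tx":0,"ty":0,"tz":2,"ax":0,"ay":0,"az":0,"hand":0.1},{"tx":0,"ty":0,"tz":0.7,"ax":0,"ay":0,"az":0,"hand":0.1},{"tx":0,"ty":0,"tz":0,"ax":0,"ay":0,"az":0,"hand":0.4},{"tx":0,"ty":0,"tz":0,"ax":0,"ay":0,"az":0,"hand":0.6},{"tx":0,"ty":0,"tz":0,"ax":0,"ay":0,"az":0,"hand":0.7},{"tx":0,"ty":0,"tz":0,"ax":0,"ay":0,"az":0,"hand":0.7},{"tx":0,"ty":0,"tz":-20,"ax":0,"ay":0,"az":0,"hand":0.7},{"tx":0,"ty":0,"tz":-30,"ax":0,"ay":0,"az":0,"hand":0.7},{"tx":0,"ty":0,"tz":-40,"ax":0,"ay":0,"az":0,"hand":0.7},{"tx":0,"ty":0,"tz":0,"ax":0,"ay":0,"az":0,"hand":0.7}]' 40
python3 - <<'E'
from h import *
w=snap('wrist','w4.png')
print(proj(w,[hook(*SP,92,.19),hook(*SP,160,.16)]))
to(hook(*CR,79,.25),183.2)
E
```

```text
t: 10.3
tool_pos: [0.5692, 0.1874, 0.2495]
eef_rot: [0.035, 0.999, 0.001, 0.005]
ft_force: [0.0, 0.3, 0.1]
width: 0.699
grasp_force: 0.0
[[317.0095368  214.458047  ]
 [316.46927108  95.37112999]]
t 10.35 pos [0.5681 0.1872 0.2468] yaw 176.02 tilt 0.36 az -7.18 shift [ -14.3 -210.9   -3.2] F [0.5 0.5 0.2] w 0.70 g 0.0
```

View pics/w4.png

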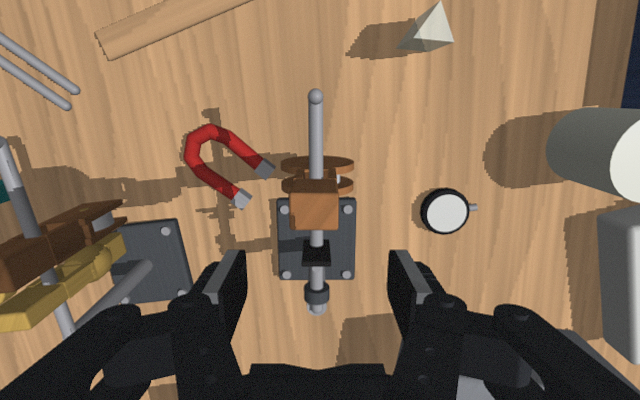

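The round block hangs on the spare bar (tab top about (314,210), tip (316,96)), with the black pad behind it at (316,250). Next is the square block.

```bash

python3 -m crank '[{"tx":0,"ty":0,"tz":0,"ax":0,"ay":0,"az":-7.2,"hand":0.7},{"tx":-2.8,"ty":-42,"tz":0,"ax":0,"ay":0,"az":0,"hand":0.7},{"tx":-2.8,"ty":-42,"tz":0,"ax":0,"ay":0,"az":0,"hand":0.7},{"tx":-2.8,"ty":-42,"tz":0,"ax":0,"ay":0,"az":0,"hand":0.7},{"tx":-2.8,"ty":-42,"tz":0,"ax":0,"ay":0,"az":0,"hand":0.7},{"tx":-2.8,"ty":-43,"tz":0,"ax":0,"ay":0,"az":0,"hand":0.7},{"tx":0,"ty":0,"tz":0,"ax":0,"ay":0,"az":0,"hand":0.7},{"tx":0,"ty":0,"tz":0,"ax":0,"ay":0,"az":0,"hand":0.7},{"tx":0,"ty":0,"tz":0,"ax":0,"ay":0,"az":0,"hand":0.7},{"tx":0,"ty":0,"tz":0,"ax":0,"ay":0,"az":0,"hand":0.7}]' 40
python3 - <<'E'
from h import *
to(hook(*CR,79,.151),183.2)
E
```

```text
t: 11.35
tool_pos: [0.5916, -0.0217, 0.2433]
eef_rot: [-0.029, 1.0, 0.0, -0.0]
ft_force: [0.8, 1.0, 0.2]
width: 0.699
grasp_force: 0.0
t 11.35 pos [ 0.5916 -0.0217  0.2433] yaw 183.33 tilt 0.04 az 0.13 shift [-2.5 -1.  92.3] F [0.8 1.  0.2] w 0.70 g 0.0
```

```bash

python3 -m crank '[{"tx":-1.5,"ty":-1,"tz":30,"ax":0,"ay":0,"az":0,"hand":0.7},{"tx":-1,"ty":-0.5,"tz":30,"ax":0,"ay":0,"az":0,"hand":0.7},{"tx":0,"ty":0,"tz":22,"ax":0,"ay":0,"az":0,"hand":0.7},{"tx":0,"ty":0,"tz":9,"ax":0,"ay":0,"az":0,"hand":0.7},{"tx":0,"ty":0,"tz":0,"ax":0,"ay":0,"az":0,"hand":0.5},{"tx":0,"ty":0,"tz":0,"ax":0,"ay":0,"az":0,"hand":0.2},{"tx":0,"ty":0,"tz":0,"ax":0,"ay":0,"az":0,"hand":0.1},{"tx":0,"ty":0,"tz":0,"ax":0,"ay":0,"az":0,"hand":0.1},{"tx":0,"ty":0,"tz":0,"ax":0,"ay":0,"az":0,"hand":0.1},{"tx":0,"ty":0,"tz":0,"ax":0,"ay":0,"az":0,"hand":0.1}]' 40
python3 - <<'E'
from h import *
to(hook(*CR,202,.1685),183.2)
E
```

```text
t: 12.35
tool_pos: [0.5953, -0.0245, 0.1537]
eef_rot: [-0.028, 1.0, -0.0, 0.001]
ft_force: [0.2, 2.3, 4.9]
width: 0.345
grasp_force: 42.8
t 12.35 pos [ 0.5953 -0.0245  0.1537] yaw 183.22 tilt 0.12 az 0.02 shift [124.1   1.9 -14.8] F [0.2 2.3 4.9] w 0.35 g 42.8
```

```bash

python3 -m crank '[{"tx":0,"ty":0.5,"tz":-9,"ax":0,"ay":0,"az":0,"hand":0.1},{"tx":0,"ty":0,"tz":-8,"ax":0,"ay":0,"az":0,"hand":0.1},{"tx":0,"ty":0,"tz":0,"ax":0,"ay":0,"az":0,"hand":0.1},{"tx":10,"ty":0,"tz":0,"ax":0,"ay":0,"az":0,"hand":0.1},{"tx":15,"ty":0,"tz":0,"ax":0,"ay":0,"az":0,"hand":0.1},{"tx":15,"ty":0,"tz":0,"ax":0,"ay":0,"az":0,"hand":0.1},{"tx":10,"ty":0,"tz":0,"ax":0,"ay":0,"az":0,"hand":0.1},{"tx":0,"ty":0,"tz":0,"ax":0,"ay":0,"az":0,"hand":0.1},{"tx":0,"ty":0,"tz":0,"ax":0,"ay":0,"az":0,"hand":0.1},{"tx":0,"ty":0,"tz":0,"ax":0,"ay":0,"az":0,"hand":0.1}]' 40
python3 - <<'E'
from h import *
to(hook(*CR,202,.1685),183.2)
E
```

```text
t: 13.35
tool_pos: [0.5452, -0.0269, 0.1697]
eef_rot: [-0.028, 1.0, -0.0, 0.0]
ft_force: [0.7, -0.8, -0.9]
width: 0.346
grasp_force: 42.4
t 13.35 pos [ 0.5452 -0.0269  0.1697] yaw 183.22 tilt 0.05 az 0.02 shift [74.   1.5  1.2] F [ 0.7 -0.8 -0.9] w 0.35 g 42.4
```

```bash

python3 -m crank '[{"tx":15,"ty":0.5,"tz":0,"ax":0,"ay":0,"az":0,"hand":0.1},{"tx":20,"ty":0.5,"tz":0,"ax":0,"ay":0,"az":0,"hand":0.1},{"tx":20,"ty":0,"tz":0,"ax":0,"ay":0,"az":0,"hand":0.1},{"tx":20,"ty":0,"tz":0,"ax":0,"ay":0,"az":0,"hand":0.1},{"tx":0,"ty":0,"tz":0,"ax":0,"ay":0,"az":0,"hand":0.1},{"tx":0,"ty":0,"tz":-10,"ax":0,"ay":0,"az":0,"hand":0.1},{"tx":0,"ty":0,"tz":-25,"ax":0,"ay":0,"az":0,"hand":0.1},{"tx":0,"ty":0,"tz":-25,"ax":0,"ay":0,"az":0,"hand":0.1},{"tx":0,"ty":0,"tz":0,"ax":0,"ay":0,"az":7.1,"hand":0.1},{"tx":0,"ty":0,"tz":0,"ax":0,"ay":0,"az":0,"hand":0.1}]' 40
python3 - <<'E'
from h import *
to(hook(*SP,205,.1685),176.2)
E
```

```text
t: 14.35
tool_pos: [0.4718, -0.0303, 0.2312]
eef_rot: [0.034, 0.999, -0.0, 0.002]
ft_force: [0.0, -0.5, -1.1]
width: 0.344
grasp_force: 42.3
t 14.35 pos [ 0.4718 -0.0303  0.2312] yaw 176.14 tilt 0.21 az -0.06 shift [ 32.8 223.4  62.7] F [ 0.  -0.5 -1.1] w 0.34 g 42.3
```

```bash

python3 -m crank '[{"tx":4.5,"ty":32,"tz":0,"ax":0,"ay":0,"az":0,"hand":0.1},{"tx":4.5,"ty":32,"tz":0,"ax":0,"ay":0,"az":0,"hand":0.1},{"tx":4.5,"ty":32,"tz":0,"ax":0,"ay":0,"az":0,"hand":0.1},{"tx":4.5,"ty":32,"tz":0,"ax":0,"ay":0,"az":0,"hand":0.1},{"tx":4.5,"ty":32,"tz":0,"ax":0,"ay":0,"az":0,"hand":0.1},{"tx":4.5,"ty":32,"tz":0,"ax":0,"ay":0,"az":0,"hand":0.1},{"tx":4.5,"ty":31,"tz":0,"ax":0,"ay":0,"az":0,"hand":0.1},{"tx":0,"ty":0,"tz":20,"ax":0,"ay":0,"az":0,"hand":0.1},{"tx":0,"ty":0,"tz":30,"ax":0,"ay":0,"az":0,"hand":0.1},{"tx":0,"ty":0,"tz":0,"ax":0,"ay":0,"az":0,"hand":0.1}]' 40
python3 - <<'E'
from h import *
to(hook(*SP,133,.1685),176.2)
E
```

```text
t: 15.35
tool_pos: [0.451, 0.1945, 0.1763]
eef_rot: [0.032, 0.999, -0.001, -0.003]
ft_force: [-1.1, -0.2, 0.3]
width: 0.346
grasp_force: 42.2
t 15.35 pos [0.451  0.1945 0.1763] yaw 176.30 tilt 0.39 az 0.10 shift [-74.9   0.5   7.8] F [-1.1 -0.2  0.3] w 0.35 g 42.2
```

```bash

python3 -m crank '[{"tx":0,"ty":0.3,"tz":4,"ax":0,"ay":0,"az":0,"hand":0.1},{"tx":0,"ty":0,"tz":4,"ax":0,"ay":0,"az":0,"hand":0.1},{"tx":0,"ty":0,"tz":0,"ax":0,"ay":0,"az":0,"hand":0.1},{"tx":0,"ty":0,"tz":0,"ax":0,"ay":0,"az":0,"hand":0.1},{"tx":0,"ty":0,"tz":0,"ax":0,"ay":0,"az":0,"hand":0.1},{"tx":0,"ty":0,"tz":0,"ax":0,"ay":0,"az":0,"hand":0.1},{"tx":0,"ty":0,"tz":0,"ax":0,"ay":0,"az":0,"hand":0.1},{"tx":0,"ty":0,"tz":0,"ax":0,"ay":0,"az":0,"hand":0.1},{"tx":0,"ty":0,"tz":0,"ax":0,"ay":0,"az":0,"hand":0.1},{"tx":0,"ty":0,"tz":0,"ax":0,"ay":0,"az":0,"hand":0.1}]' 40
python3 - <<'E'
from h import *
to(hook(*SP,133,.1685),176.2)
E
```

```text
t: 16.35
tool_pos: [0.4533, 0.1949, 0.1716]
eef_rot: [0.034, 0.999, -0.0, -0.0]
ft_force: [0.7, -0.1, -1.2]
width: 0.341
grasp_force: 42.2
t 16.35 pos [0.4533 0.1949 0.1716] yaw 176.12 tilt 0.00 az -0.08 shift [-72.7  -0.1   3.1] F [ 0.7 -0.1 -1.2] w 0.34 g 42.2
```

```bash

python3 -m crank '[{"tx":-5,"ty":0,"tz":2.5,"ax":0,"ay":0,"az":0,"hand":0.1},{"tx":-12,"ty":0,"tz":0,"ax":0,"ay":0,"az":0,"hand":0.1},{"tx":-15,"ty":0,"tz":0,"ax":0,"ay":0,"az":0,"hand":0.1},{"tx":-15,"ty":0,"tz":0,"ax":0,"ay":0,"az":0,"hand":0.1},{"tx":-15,"ty":0,"tz":0,"ax":0,"ay":0,"az":0,"hand":0.1},{"tx":-10,"ty":0,"tz":0,"ax":0,"ay":0,"az":0,"hand":0.1},{"tx":0,"ty":0,"tz":0,"ax":0,"ay":0,"az":0,"hand":0.1},{"tx":0,"ty":0,"tz":0,"ax":0,"ay":0,"az":0,"hand":0.1},{"tx":0,"ty":0,"tz":5,"ax":0,"ay":0,"az":0,"hand":0.1},{"tx":0,"ty":0,"tz":5,"ax":0,"ay":0,"az":0,"hand":0.1}]' 40
python3 -m crank '[{"tx":0,"ty":0,"tz":2.5,"ax":0,"ay":0,"az":0,"hand":0.1},{"tx":0,"ty":0,"tz":0,"ax":0,"ay":0,"az":0,"hand":0.1},{"tx":0,"ty":0,"tz":0,"ax":0,"ay":0,"az":0,"hand":0.1},{"tx":0,"ty":0,"tz":0,"ax":0,"ay":0,"az":0,"hand":0.1},{"tx":0,"ty":0,"tz":0,"ax":0,"ay":0,"az":0,"hand":0.1},{"tx":0,"ty":0,"tz":0,"ax":0,"ay":0,"az":0,"hand":0.1},{"tx":0,"ty":0,"tz":0,"ax":0,"ay":0,"az":0,"hand":0.1},{"tx":0,"ty":0,"tz":0,"ax":0,"ay":0,"az":0,"hand":0.1},{"tx":0,"ty":0,"tz":0,"ax":0,"ay":0,"az":0,"hand":0.1},{"tx":0,"ty":0,"tz":0,"ax":0,"ay":0,"az":0,"hand":0.1}]' 40
python3 - <<'E'
from h import *
to(hook(*SP,133,.1535),176.2)
E
```

```text
t: 17.35
tool_pos: [0.5246, 0.1901, 0.1588]
eef_rot: [0.034, 0.999, 0.0, -0.0]
ft_force: [0.9, 1.0, -0.5]
width: 0.346
grasp_force: 42.2
t: 18.35
tool_pos: [0.5251, 0.19, 0.1566]
eef_rot: [0.034, 0.999, 0.0, 0.0]
ft_force: [-0.1, -0.1, -0.3]
width: 0.343
grasp_force: 42.2
t 18.35 pos [0.5251 0.19   0.1566] yaw 176.12 tilt 0.00 az -0.08 shift [-0.6  0.   3.1] F [-0.1 -0.1 -0.3] w 0.34 g 42.2
```

```bash

python3 -m crank '[{"tx":-4,"ty":0,"tz":1,"ax":0,"ay":0,"az":0,"hand":0.1},{"tx":-4,"ty":0,"tz":0,"ax":0,"ay":0,"az":0,"hand":0.1},{"tx":-4,"ty":0,"tz":0,"ax":0,"ay":0,"az":0,"hand":0.1},{"tx":-4,"ty":0,"tz":0,"ax":0,"ay":0,"az":0,"hand":0.1},{"tx":-4,"ty":0,"tz":0,"ax":0,"ay":0,"az":0,"hand":0.1},{"tx":-4,"ty":0,"tz":0,"ax":0,"ay":0,"az":0,"hand":0.1},{"tx":-4,"ty":0,"tz":0,"ax":0,"ay":0,"az":0,"hand":0.1},{"tx":-4,"ty":0,"tz":0,"ax":0,"ay":0,"az":0,"hand":0.1},{"tx":0,"ty":0,"tz":0,"ax":0,"ay":0,"az":0,"hand":0.1},{"tx":0,"ty":0,"tz":0,"ax":0,"ay":0,"az":0,"hand":0.1}]' 40
python3 - <<'E'
from h import *
to(hook(*SP,96,.1535),176.2)
w=load('w4.png')
print([(v,int(w['color'][v,309:324].mean())) for v in range(226,275)])
for d in(40,45,50,55,60): print(d,proj(w,[hook(*SP,d,.175),hook(*SP,d,.135)])[:,1],proj(load('top0.png'),[hook(*SP,d,.175),hook(*SP,d,.135)])[:,1])
t=load('top0.png'); print([(v,t['color'][v,252:261].mean(1).astype(int).tolist()) for v in range(158,174)])
E
```

```text
t: 19.35
tool_pos: [0.5573, 0.1879, 0.1556]
eef_rot: [0.034, 0.999, -0.0, 0.0]
ft_force: [-0.2, 0.8, -1.0]
width: 0.345
grasp_force: 42.3
t 19.35 pos [0.5573 0.1879 0.1556] yaw 176.11 tilt 0.01 az -0.09 shift [-5.5  0.1  2.1] F [-0.2  0.8 -1. ] w 0.34 g 42.3
[(226, 110), (227, 110), (228, 107), (229, 99), (230, 114), (231, 129), (232, 132), (233, 130), (234, 130), (235, 131), (236, 129), (237, 129), (238, 130), (239, 127), (240, 126), (241, 126), (242, 126), (243, 126), (244, 125), (245, 114), (246, 74), (247, 33), (248, 18), (249, 23), (250, 22), (251, 25), (252, 24), (253, 24), (254, 23), (255, 21), (256, 23), (257, 23), (258, 22), (259, 23), (260, 23), (261, 30), (262, 37), (263, 39), (264, 39), (265, 35), (266, 83), (267, 127), (268, 135), (269, 132), (270, 132), (271, 129), (272, 129), (273, 129), (274, 129)]
40 [280.1681179  254.82838218] [160.34342263 164.49760992]
45 [273.51467486 248.96345564] [162.18341685 166.28028982]
50 [266.78211178 243.03845395] [164.02662564 168.06598113]
55 [259.96900892 237.05244932] [165.87305745 169.8546915 ]
60 [253.07391238 231.00449476] [167.72272073 171.64642858]
[(158, [64, 64, 92, 133, 134, 97, 63, 61, 52]), (159, [64, 64, 106, 146, 132, 96, 69, 66, 55]), (160, [64, 65, 107, 147, 129, 90, 64, 69, 59]), (161, [65, 61, 102, 145, 125, 88, 64, 74, 65]), (162, [66, 78, 115, 141, 122, 84, 61, 69, 72]), (163, [78, 113, 134, 132, 113, 75, 67, 68, 72]), (164, [76, 95, 86, 67, 52, 69, 63, 59, 63]), (165, [26, 26, 25, 28, 27, 32, 46, 58, 58]), (166, [8, 10, 12, 13, 12, 12, 31, 58, 65]), (167, [14, 13, 16, 16, 14, 9, 21, 46, 65]), (168, [34, 34, 59, 62, 44, 21, 9, 39, 64]), (169, [54, 75, 128, 137, 101, 54, 17, 35, 57]), (170, [66, 114, 154, 134, 96, 58, 52, 58, 64]), (171, [66, 106, 147, 131, 93, 63, 65, 64, 65]), (172, [65, 106, 145, 129, 90, 61, 66, 64, 65]), (173, [62, 103, 145, 125, 87, 60, 65, 65, 65])]
```

Both pictures put the pad face about 54–55 mm from the post, so contact should come with the square tab at about 90 mm. The tab is now at 101 mm. I'll approach in small steps, feeling for it.

```bash

cat > f.py <<'E'
from h import *
st=arm.state(); a=np.radians(SP[1]); d=-(st['tool_pos'][:2]-SP[0])@[np.cos(a),np.sin(a)]*1e3
print('dist %.2f push %.2f'%(d,-st['ft_force'][:2]@[np.cos(a),np.sin(a)]),np.round(st['ft_force'],2),round(st['t'],2))
E
python3 f.py
python3 -m crank '[{"tx":-1.5,"ty":0,"tz":0,"ax":0,"ay":0,"az":0,"hand":0.1},{"tx":-1.5,"ty":0,"tz":0,"ax":0,"ay":0,"az":0,"hand":0.1},{"tx":-1,"ty":0,"tz":0,"ax":0,"ay":0,"az":0,"hand":0.1},{"tx":-1,"ty":0,"tz":0,"ax":0,"ay":0,"az":0,"hand":0.1},{"tx":-1,"ty":0,"tz":0,"ax":0,"ay":0,"az":0,"hand":0.1},{"tx":-1,"ty":0,"tz":0,"ax":0,"ay":0,"az":0,"hand":0.1},{"tx":-1,"ty":0,"tz":0,"ax":0,"ay":0,"az":0,"hand":0.1},{"tx":0,"ty":0,"tz":0,"ax":0,"ay":0,"az":0,"hand":0.1},{"tx":0,"ty":0,"tz":0,"ax":0,"ay":0,"az":0,"hand":0.1},{"tx":0,"ty":0,"tz":0,"ax":0,"ay":0,"az":0,"hand":0.1}]' 40 >/dev/null; python3 f.py
```

```text
dist 101.45 push 0.25 [-0.19  0.8  -0.97] 19.35
dist 93.46 push 0.11 [-0.11 -0.05 -0.22] 20.35
```

```bash

python3 -m crank '[{"tx":-0.5,"ty":0,"tz":0,"ax":0,"ay":0,"az":0,"hand":0.1},{"tx":-0.5,"ty":0,"tz":0,"ax":0,"ay":0,"az":0,"hand":0.1},{"tx":-0.5,"ty":0,"tz":0,"ax":0,"ay":0,"az":0,"hand":0.1},{"tx":-0.5,"ty":0,"tz":0,"ax":0,"ay":0,"az":0,"hand":0.1},{"tx":0,"ty":0,"tz":0,"ax":0,"ay":0,"az":0,"hand":0.1},{"tx":0,"ty":0,"tz":0,"ax":0,"ay":0,"az":0,"hand":0.1},{"tx":0,"ty":0,"tz":0,"ax":0,"ay":0,"az":0,"hand":0.1},{"tx":0,"ty":0,"tz":0,"ax":0,"ay":0,"az":0,"hand":0.1},{"tx":0,"ty":0,"tz":0,"ax":0,"ay":0,"az":0,"hand":0.1},{"tx":0,"ty":0,"tz":0,"ax":0,"ay":0,"az":0,"hand":0.1}]' 40 >/dev/null; python3 f.py
```

```text
dist 91.57 push -0.47 [ 0.44 -0.59 -1.23] 21.35
```

```bash

python3 -m crank '[{"tx":-0.5,"ty":0,"tz":0,"ax":0,"ay":0,"az":0,"hand":0.1},{"tx":-0.5,"ty":0,"tz":0,"ax":0,"ay":0,"az":0,"hand":0.1},{"tx":-0.5,"ty":0,"tz":0,"ax":0,"ay":0,"az":0,"hand":0.1},{"tx":-0.5,"ty":0,"tz":0,"ax":0,"ay":0,"az":0,"hand":0.1},{"tx":0,"ty":0,"tz":0,"ax":0,"ay":0,"az":0,"hand":0.1},{"tx":0,"ty":0,"tz":0,"ax":0,"ay":0,"az":0,"hand":0.1},{"tx":0,"ty":0,"tz":0,"ax":0,"ay":0,"az":0,"hand":0.1},{"tx":0,"ty":0,"tz":0,"ax":0,"ay":0,"az":0,"hand":0.1},{"tx":0,"ty":0,"tz":0,"ax":0,"ay":0,"az":0,"hand":0.1},{"tx":0,"ty":0,"tz":0,"ax":0,"ay":0,"az":0,"hand":0.1}]' 40 >/dev/null; python3 f.py
```

```text
dist 89.57 push -0.22 [ 0.21 -0.16 -0.78] 22.35
```

```bash

python3 -m crank '[{"tx":-0.5,"ty":0,"tz":0,"ax":0,"ay":0,"az":0,"hand":0.1},{"tx":-0.5,"ty":0,"tz":0,"ax":0,"ay":0,"az":0,"hand":0.1},{"tx":-0.5,"ty":0,"tz":0,"ax":0,"ay":0,"az":0,"hand":0.1},{"tx":-0.5,"ty":0,"tz":0,"ax":0,"ay":0,"az":0,"hand":0.1},{"tx":0,"ty":0,"tz":0,"ax":0,"ay":0,"az":0,"hand":0.1},{"tx":0,"ty":0,"tz":0,"ax":0,"ay":0,"az":0,"hand":0.1},{"tx":0,"ty":0,"tz":0,"ax":0,"ay":0,"az":0,"hand":0.1}, {"tx":0,"ty":0,"tz":0,"ax":0,"ay":0,"az":0,"hand":0.1},{"tx":0,"ty":0,"tz":0,"ax":0,"ay":0,"az":0,"hand":0.1},{"tx":0,"ty":0,"tz":0,"ax":0,"ay":0,"az":0,"hand":0.1}]' 40 >/dev/null; python3 f.py
```

```text
dist 88.23 push 4.51 [-4.48  0.71  1.79] 23.35
```

```bash

python3 -m crank '[{"tx":-0.5,"ty":0,"tz":0,"ax":0,"ay":0,"az":0,"hand":0.1},{"tx":-0.5,"ty":0,"tz":0,"ax":0,"ay":0,"az":0,"hand":0.1},{"tx":-0.5,"ty":0,"tz":0,"ax":0,"ay":0,"az":0,"hand":0.1},{"tx":-0.5,"ty":0,"tz":0,"ax":0,"ay":0,"az":0,"hand":0.1},{"tx":0,"ty":0,"tz":0,"ax":0,"ay":0,"az":0,"hand":0.1},{"tx":0,"ty":0,"tz":0,"ax":0,"ay":0,"az":0,"hand":0.1}, {"tx":0,"ty":0,"tz":0,"ax":0,"ay":0,"az":0,"hand":0.1},{"tx":0,"ty":0,"tz":0,"ax":0,"ay":0,"az":0,"hand":0.1},{"tx":0,"ty":0,"tz":0,"ax":0,"ay":0,"az":0,"hand":0.1},{"tx":0,"ty":0,"tz":0,"ax":0,"ay":0,"az":0,"hand":0.1}]' 40 >/dev/null; python3 f.py
```

```text
dist 87.26 push 7.37 [-7.41 -0.32  3.31] 24.35
```

```bash

python3 -m crank '[{"tx":-0.5,"ty":0,"tz":0,"ax":0,"ay":0,"az":0,"hand":0.1},{"tx":-0.5,"ty":0,"tz":0,"ax":0,"ay":0,"az":0,"hand":0.1},{"tx":-0.5,"ty":0,"tz":0,"ax":0,"ay":0,"az":0,"hand":0.1},{"tx":-0.5,"ty":0,"tz":0,"ax":0,"ay":0,"az":0,"hand":0.1},{"tx":-0.5,"ty":0,"tz":0,"ax":0,"ay":0,"az":0,"hand":0.1},{"tx":0,"ty":0,"tz":0,"ax":0,"ay":0,"az":0,"hand":0.1}, {"tx":0,"ty":0,"tz":0,"ax":0,"ay":0,"az":0,"hand":0.1},{"tx":0,"ty":0,"tz":0,"ax":0,"ay":0,"az":0,"hand":0.1},{"tx":0,"ty":0,"tz":0,"ax":0,"ay":0,"az":0,"hand":0.1},{"tx":0,"ty":0,"tz":0,"ax":0,"ay":0,"az":0,"hand":0.1}]' 40 >/dev/null; python3 f.py
```

```text
dist 86.21 push 11.48 [-11.53  -0.34   7.62] 25.35
```

```bash

python3 -m crank '[{"tx":-0.3,"ty":0,"tz":0,"ax":0,"ay":0,"az":0,"hand":0.1},{"tx":-0.3,"ty":0,"tz":0,"ax":0,"ay":0,"az":0,"hand":0.1},{"tx":0,"ty":0,"tz":0,"ax":0,"ay":0,"az":0,"hand":0.1},{"tx":0,"ty":0,"tz":0,"ax":0,"ay":0,"az":0,"hand":0.1},{"tx":0,"ty":0,"tz":0,"ax":0,"ay":0,"az":0,"hand":0.1},{"tx":0,"ty":0,"tz":0,"ax":0,"ay":0,"az":0,"hand":0.1}, {"tx":0,"ty":0,"tz":0,"ax":0,"ay":0,"az":0,"hand":0.1},{"tx":0,"ty":0,"tz":0,"ax":0,"ay":0,"az":0,"hand":0.1},{"tx":0,"ty":0,"tz":0,"ax":0,"ay":0,"az":0,"hand":0.1},{"tx":0,"ty":0,"tz":0,"ax":0,"ay":0,"az":0,"hand":0.1}]' 40 >/dev/null; python3 f.py
```

```text
dist 86.03 push 12.90 [-12.9    0.47   7.49] 26.35
```

```bash

python3 -m crank '[{"tx":2,"ty":0,"tz":0,"ax":0,"ay":0,"az":0,"hand":0.1},{"tx":2,"ty":0,"tz":0,"ax":0,"ay":0,"az":0,"hand":0.1},{"tx":3,"ty":0,"tz":0,"ax":0,"ay":0,"az":0,"hand":0.1},{"tx":3,"ty":0,"tz":0,"ax":0,"ay":0,"az":0,"hand":0.1},{"tx":0,"ty":0,"tz":0.5,"ax":0,"ay":0,"az":0,"hand":0.1},{"tx":0,"ty":0,"tz":0,"ax":0,"ay":0,"az":0,"hand":0.4}, {"tx":0,"ty":0,"tz":0,"ax":0,"ay":0,"az":0,"hand":0.6},{"tx":0,"ty":0,"tz":0,"ax":0,"ay":0,"az":0,"hand":0.7},{"tx":0,"ty":0,"tz":0,"ax":0,"ay":0,"az":0,"hand":0.7},{"tx":0,"ty":0,"tz":0,"ax":0,"ay":0,"az":0,"hand":0.7}]' 40 >/dev/null; python3 f.py
python3 -m crank '[{"tx":0,"ty":0,"tz":-20,"ax":0,"ay":0,"az":0,"hand":0.6},{"tx":0,"ty":0,"tz":-35,"ax":0,"ay":0,"az":0,"hand":0.6},{"tx":0,"ty":0,"tz":-40,"ax":0,"ay":0,"az":0,"hand":0.6},{"tx":0,"ty":0,"tz":0,"ax":0,"ay":0,"az":-7.1,"hand":0.6},{"tx":-10,"ty":-35,"tz":0,"ax":0,"ay":0,"az":0,"hand":0.6},{"tx":-10,"ty":-35,"tz":0,"ax":0,"ay":0,"az":0,"hand":0.6}, {"tx":-10,"ty":-35,"tz":0,"ax":0,"ay":0,"az":0,"hand":0.6},{"tx":-10,"ty":-35,"tz":0,"ax":0,"ay":0,"az":0,"hand":0.6},{"tx":-10,"ty":-35,"tz":0,"ax":0,"ay":0,"az":0,"hand":0.6},{"tx":0,"ty":0,"tz":0,"ax":0,"ay":0,"az":0,"hand":0.6}]' 40 >/dev/null
python3 - <<'E'
from h import *
to(hook(*CR,46,.151),183.2)
E
```

```text
dist 92.45 push -0.42 [ 0.42 -0.   -0.19] 27.35
t 28.35 pos [0.6272 0.011  0.2497] yaw 182.91 tilt 0.10 az -0.29 shift [  1.9 -31.7  98.7] F [-0.5  0.9 -0.1] w 0.60 g 0.0
```

```bash

python3 -m crank '[{"tx":1,"ty":-16,"tz":0,"ax":0,"ay":0,"az":-0.2,"hand":0.6},{"tx":1,"ty":-16,"tz":0,"ax":0,"ay":0,"az":0,"hand":0.6},{"tx":0,"ty":0,"tz":0,"ax":0,"ay":0,"az":0,"hand":0.6},{"tx":0,"ty":0,"tz":30,"ax":0,"ay":0,"az":0,"hand":0.6},{"tx":0,"ty":0,"tz":20,"ax":0,"ay":0,"az":0,"hand":0.6},{"tx":0,"ty":0,"tz":0,"ax":0,"ay":0,"az":0,"hand":0.6},{"tx":0,"ty":0,"tz":0,"ax":0,"ay":0,"az":0,"hand":0.6},{"tx":0,"ty":0,"tz":0,"ax":0,"ay":0,"az":0,"hand":0.6},{"tx":0,"ty":0,"tz":0,"ax":0,"ay":0,"az":0,"hand":0.6},{"tx":0,"ty":0,"tz":0,"ax":0,"ay":0,"az":0,"hand":0.6}]' 60 >/dev/null
python3 - <<'E'
from h import *
to(hook(*CR,46,.151),183.2)
w=snap('wrist','w5.png'); cv2.imwrite('pics/w5.png',w['color'][:,:,::-1])
print(proj(w,[hook(*CR,46,.19),hook(*CR,53,.19),hook(*CR,39,.19)]))
c=w['color'].astype(int); m=(c[:,:,0]-c[:,:,2]>80)&(c[:,:,0]>150)&(c[:,:,1]>110)
m[:, :260]=0;m[:,370:]=0; v,u=np.nonzero(m); print(u.min(),u.max(),v.min(),v.max(),len(u)); print([(r,int(m[r].sum())) for r in range(v.min(),v.max()+1,4)])
E
```

```text
t 29.35 pos [ 0.6263 -0.0167  0.2011] yaw 183.43 tilt 0.10 az 0.23 shift [-0.5 -4.1 50.1] F [-0.3 -0.4  0.7] w 0.60 g 0.0
[[309.34798423 253.91114311]
 [309.30997554 239.98379133]
 [309.38512137 267.5191361 ]]
260 369 0 366 16827
[(0, 49), (4, 55), (8, 65), (12, 64), (16, 66), (20, 63), (24, 60), (28, 68), (32, 63), (36, 67), (40, 64), (44, 66), (48, 64), (52, 66), (56, 63), (60, 68), (64, 67), (68, 63), (72, 66), (76, 67), (80, 66), (84, 65), (88, 64), (92, 64), (96, 64), (100, 63), (104, 64), (108, 66), (112, 66), (116, 64), (120, 66), (124, 64), (128, 63), (132, 65), (136, 70), (140, 68), (144, 61), (148, 66), (152, 64), (156, 62), (160, 68), (164, 63), (168, 63), (172, 10), (176, 7), (180, 7), (184, 7), (188, 14), (192, 19), (196, 22), (200, 7), (204, 4), (208, 5), (212, 7), (216, 9), (220, 5), (224, 4), (228, 5), (232, 6), (236, 6), (240, 4), (244, 7), (248, 8), (252, 7), (256, 8), (260, 9), (264, 16), (268, 20), (272, 53), (276, 51), (280, 53), (284, 55), (288, 52), (292, 52), (296, 50), (300, 55), (304, 53), (308, 58), (312, 53), (316, 50), (320, 51), (324, 53), (328, 54), (332, 55), (336, 50), (340, 54), (344, 48), (348, 48), (352, 49), (356, 52), (360, 56), (364, 7)]
```

View pics/w5.png

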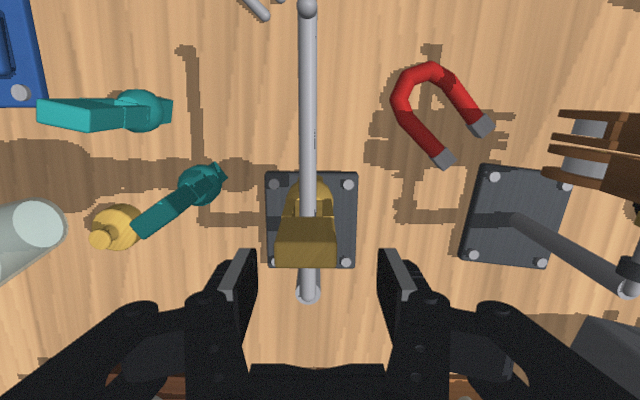

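The bob's tab top is centred at (306,256) against a predicted (309,254), midway between the open fingers, with both look-alikes clear to the left. I'll shift slightly to -y and grip.

```bash

python3 -m crank '[{"tx":-1,"ty":-3,"tz":0,"ax":0,"ay":0,"az":0,"hand":0.6},{"tx":0,"ty":-2,"tz":15,"ax":0,"ay":0,"az":0,"hand":0.6},{"tx":0,"ty":0,"tz":20,"ax":0,"ay":0,"az":0,"hand":0.6},{"tx":0,"ty":0,"tz":13,"ax":0,"ay":0,"az":0,"hand":0.6},{"tx":0,"ty":0,"tz":0,"ax":0,"ay":0,"az":0,"hand":0.5},{"tx":0,"ty":0,"tz":0,"ax":0,"ay":0,"az":0,"hand":0.2},{"tx":0,"ty":0,"tz":0,"ax":0,"ay":0,"az":0,"hand":0.1},{"tx":0,"ty":0,"tz":0,"ax":0,"ay":0,"az":0,"hand":0.1},{"tx":0,"ty":0,"tz":0,"ax":0,"ay":0,"az":0,"hand":0.1},{"tx":0,"ty":0,"tz":0,"ax":0,"ay":0,"az":0,"hand":0.1}]' 60 
python3 - <<'E'
from h import *
to(hook(*CR,202,.1685),183.2)
E
```

```text
t: 30.4
tool_pos: [0.6272, -0.0216, 0.1524]
eef_rot: [-0.03, 1.0, -0.0, 0.0]
ft_force: [0.4, 0.7, -2.1]
width: 0.342
grasp_force: 59.4
t 30.40 pos [ 0.6272 -0.0216  0.1524] yaw 183.42 tilt 0.03 az 0.22 shift [156.1   0.9 -16.1] F [ 0.4  0.7 -2.1] w 0.34 g 59.4
```

```bash

python3 -m crank '[{"tx":0,"ty":0,"tz":-8,"ax":0,"ay":0,"az":0.2,"hand":0.1},{"tx":0,"ty":0,"tz":-7,"ax":0,"ay":0,"az":0,"hand":0.1},{"tx":0,"ty":0,"tz":0,"ax":0,"ay":0,"az":0,"hand":0.1},{"tx":10,"ty":0,"tz":0,"ax":0,"ay":0,"az":0,"hand":0.1},{"tx":15,"ty":0,"tz":0,"ax":0,"ay":0,"az":0,"hand":0.1},{"tx":20,"ty":0,"tz":0,"ax":0,"ay":0,"az":0,"hand":0.1},{"tx":15,"ty":0,"tz":0,"ax":0,"ay":0,"az":0,"hand":0.1},{"tx":10,"ty":0,"tz":0,"ax":0,"ay":0,"az":0,"hand":0.1},{"tx":0,"ty":0,"tz":0,"ax":0,"ay":0,"az":0,"hand":0.1},{"tx":0,"ty":0,"tz":0,"ax":0,"ay":0,"az":0,"hand":0.1}]' 60 
python3 - <<'E'
from h import *
to(hook(*CR,202,.1675),183.2)
E
```

```text
t: 31.4
tool_pos: [0.5576, -0.0257, 0.1673]
eef_rot: [-0.028, 1.0, -0.0, 0.001]
ft_force: [0.6, -0.1, -3.3]
width: 0.34
grasp_force: 59.4
t 31.40 pos [ 0.5576 -0.0257  0.1673] yaw 183.21 tilt 0.06 az 0.01 shift [86.3  1.  -0.2] F [ 0.6 -0.1 -3.3] w 0.34 g 59.4
```

```bash

python3 -m crank '[{"tx":15,"ty":0.5,"tz":0,"ax":0,"ay":0,"az":0,"hand":0.1},{"tx":20,"ty":0.5,"tz":0,"ax":0,"ay":0,"az":0,"hand":0.1},{"tx":20,"ty":0,"tz":0,"ax":0,"ay":0,"az":0,"hand":0.1},{"tx":20,"ty":0,"tz":0,"ax":0,"ay":0,"az":0,"hand":0.1},{"tx":12,"ty":0,"tz":0,"ax":0,"ay":0,"az":0,"hand":0.1},{"tx":0,"ty":0,"tz":0,"ax":0,"ay":0,"az":0,"hand":0.1},{"tx":0,"ty":0,"tz":-15,"ax":0,"ay":0,"az":0,"hand":0.1},{"tx":0,"ty":0,"tz":-30,"ax":0,"ay":0,"az":0,"hand":0.1},{"tx":0,"ty":0,"tz":-30,"ax":0,"ay":0,"az":0,"hand":0.1},{"tx":0,"ty":0,"tz":-20,"ax":0,"ay":0,"az":0,"hand":0.1}]' 60 
python3 - <<'E'
from h import *
to([*VB,.26],182.6)
E
```

```text
t: 32.4
tool_pos: [0.4726, -0.0297, 0.2645]
eef_rot: [-0.028, 1.0, -0.0, 0.002]
ft_force: [1.6, 0.2, -3.3]
width: 0.341
grasp_force: 60.0
t 32.40 pos [ 0.4726 -0.0297  0.2645] yaw 183.23 tilt 0.23 az 0.63 shift [ -38.9 -299.8    4.5] F [ 1.6  0.2 -3.3] w 0.34 g 60.0
```

```bash

python3 -m crank '[{"tx":-5,"ty":-28,"tz":0,"ax":0,"ay":0,"az":0.6,"hand":0.1},{"tx":-5,"ty":-28,"tz":0,"ax":0,"ay":0,"az":0,"hand":0.1},{"tx":-5,"ty":-28,"tz":0,"ax":0,"ay":0,"az":0,"hand":0.1},{"tx":-5,"ty":-28,"tz":0,"ax":0,"ay":0,"az":0,"hand":0.1},{"tx":-5,"ty":-28,"tz":0,"ax":0,"ay":0,"az":0,"hand":0.1},{"tx":-5,"ty":-28,"tz":0,"ax":0,"ay":0,"az":0,"hand":0.1},{"tx":-5,"ty":-28,"tz":0,"ax":0,"ay":0,"az":0,"hand":0.1},{"tx":-4,"ty":0,"tz":0,"ax":0,"ay":0,"az":0,"hand":0.1},{"tx":0,"ty":0,"tz":0,"ax":0,"ay":0,"az":0,"hand":0.1},{"tx":0,"ty":0,"tz":0,"ax":0,"ay":0,"az":0,"hand":0.1}]' 60 
python3 - <<'E'
from h import *
to([*VB,.26],182.6)
w=snap('wrist','w6.png')
a=np.radians(2.6); P=lambda x,y,z:[VB[0]+x*np.cos(a)-y*np.sin(a),VB[1]+x*np.sin(a)+y*np.cos(a),z]
pr=proj(w,[P(x,y,.088) for x in(-.03,.03) for y in(-.009,.010)]);print(pr)
im=w['color'][:,:,::-1].copy()
c=pr.mean(0); x0=int(np.clip(c[0]-100,0,440));y0=int(np.clip(c[1]-75,0,250))
print(x0,y0); cv2.imwrite('pics/w6c.png',cv2.resize(im[y0:y0+150,x0:x0+200],None,fx=4,fy=4,interpolation=cv2.INTER_CUBIC))
E
```

```text
t: 33.4
tool_pos: [0.5188, -0.2228, 0.2618]
eef_rot: [-0.023, 1.0, 0.0, -0.0]
ft_force: [-0.3, 0.5, -3.5]
width: 0.346
grasp_force: 60.7
t 33.40 pos [ 0.5188 -0.2228  0.2618] yaw 182.66 tilt 0.04 az 0.06 shift [  -1.5 -104.9    1.8] F [-0.3  0.5 -3.5] w 0.35 g 60.7
[[188.69367152 146.90046101]
 [210.1763386  146.90689524]
 [195.02751155 211.5664592 ]
 [215.44396665 211.57056748]]
102 104
```

View pics/w6c.png

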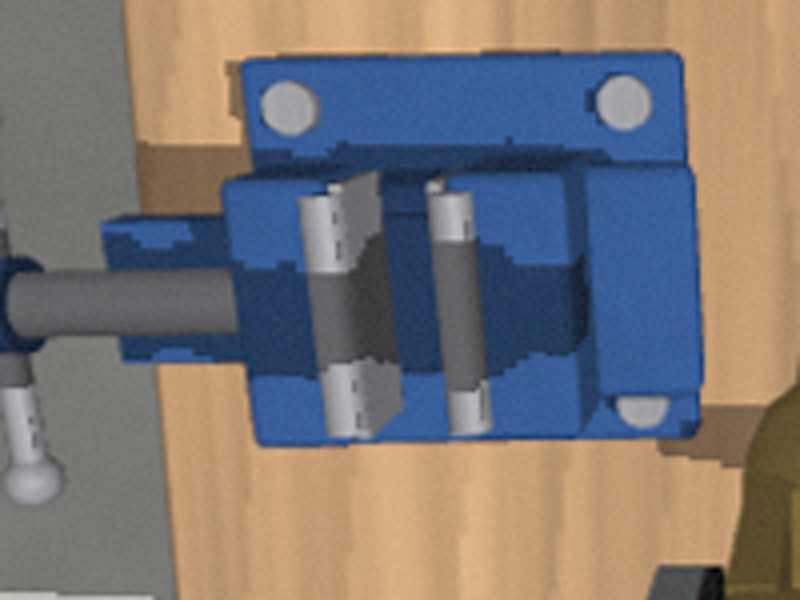

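The view shows the fixed jaw's inner edge at crop u 430–450 and the moving jaw's inner edge at u 335–368. That puts the vise about 1–2 mm further to -y and 2–3 mm further to +x than estimated. I'll check that against the base plate's outline.

```bash
python3 - <<'E'
from h import *
w=load('w6.png')
I=lambda u,v:(102+(u+.5)/4-.5,104+(v+.5)/4-.5)
for n,p,z in [('baseTL',(241,62),.012),('baseTR',(683,53),.012),('baseBR',(699,437),.012),('fixedT',(430,195),.084),('fixedB',(450,430),.084),('movT',(333,190),.084),('movB',(370,432),.084),('fixT88',(451,195),.088),('fixB88',(471,430),.088),('movT88',(318,195),.088),('movB88',(345,435),.088)]:
    print(n,plane(w,I(*p),z))
to([.527,-.3305,.20],182.6)
E
```

```text
baseTL [ 0.47789063 -0.39179341  0.012     ]
baseTR [ 0.47010933 -0.27323911  0.012     ]
baseBR [ 0.57808001 -0.2673704   0.012     ]
fixedT [ 0.50010448 -0.32116053  0.084     ]
fixedB [ 0.55545635 -0.318509    0.084     ]
movT [ 0.49997165 -0.34288605  0.084     ]
movB [ 0.55681082 -0.33735493  0.084     ]
fixT88 [ 0.49926236 -0.31532133  0.088     ]
fixB88 [ 0.55391286 -0.31248202  0.088     ]
movT88 [ 0.50061062 -0.34482259  0.088     ]
movB88 [ 0.55647336 -0.34182126  0.088     ]
t 33.45 pos [ 0.5186 -0.2226  0.262 ] yaw 182.68 tilt 0.03 az 0.08 shift [  -3.5 -108.2   62. ] F [ 0.2 -0.1 -3.6] w 0.34 g 60.7
```

```bash
sed -i 's/VB=(0.525,-0.3275)/VB=(0.5275,-0.3298)/' h.py
python3 -m crank '[{"tx":-1,"ty":-22,"tz":0,"ax":0,"ay":0,"az":-0.3,"hand":0.1},{"tx":-1,"ty":-22,"tz":0,"ax":0,"ay":0,"az":0,"hand":0.1},{"tx":-1,"ty":-22,"tz":0,"ax":0,"ay":0,"az":0,"hand":0.1},{"tx":-1,"ty":-22,"tz":0,"ax":0,"ay":0,"az":0,"hand":0.1},{"tx":0,"ty":-21,"tz":0,"ax":0,"ay":0,"az":0,"hand":0.1},{"tx":0,"ty":0,"tz":20,"ax":0,"ay":0,"az":0,"hand":0.1},{"tx":0,"ty":0,"tz":30,"ax":0,"ay":0,"az":0,"hand":0.1},{"tx":0,"ty":0,"tz":10,"ax":0,"ay":0,"az":0,"hand":0.1},{"tx":0,"ty":0,"tz":0,"ax":0,"ay":0,"az":0,"hand":0.1},{"tx":0,"ty":0,"tz":0,"ax":0,"ay":0,"az":0,"hand":0.1}]' 60 >/dev/null
python3 - <<'E'
from h import *
to([VB[0],VB[1]-.0015,.1574],183)
E
```

```text
t 34.45 pos [ 0.5284 -0.3318  0.2031] yaw 182.97 tilt 0.06 az -0.03 shift [ 0.9  0.6 45.7] F [-0.1 -0.6 -2.2] w 0.34 g 61.0
```

```bash

python3 -m crank '[{"tx":0,"ty":0.3,"tz":4,"ax":0,"ay":0,"az":0,"hand":0.1},{"tx":0,"ty":0,"tz":4,"ax":0,"ay":0,"az":0,"hand":0.1},{"tx":0,"ty":0,"tz":3,"ax":0,"ay":0,"az":0,"hand":0.1},{"tx":0,"ty":0,"tz":2,"ax":0,"ay":0,"az":0,"hand":0.1},{"tx":0,"ty":0,"tz":2,"ax":0,"ay":0,"az":0,"hand":0.1},{"tx":0,"ty":0,"tz":2,"ax":0,"ay":0,"az":0,"hand":0.1},{"tx":0,"ty":0,"tz":2,"ax":0,"ay":0,"az":0,"hand":0.1},{"tx":0,"ty":0,"tz":0,"ax":0,"ay":0,"az":0,"hand":0.1},{"tx":0,"ty":0,"tz":0,"ax":0,"ay":0,"az":0,"hand":0.1},{"tx":0,"ty":0,"tz":0,"ax":0,"ay":0,"az":0,"hand":0.1}]' 60 >/dev/null
python3 - <<'E'
from h import *
to([VB[0],VB[1]-.0015,.1574],183)
E
```

```text
t 35.45 pos [ 0.5279 -0.3312  0.1829] yaw 182.93 tilt 0.06 az -0.07 shift [ 0.4 -0.  25.5] F [-0.   2.5 -2.6] w 0.34 g 61.3
```

```bash

python3 -m crank '[{"tx":0,"ty":0,"tz":2,"ax":0,"ay":0,"az":0,"hand":0.1},{"tx":0,"ty":0,"tz":2,"ax":0,"ay":0,"az":0,"hand":0.1},{"tx":0,"ty":0,"tz":2,"ax":0,"ay":0,"az":0,"hand":0.1},{"tx":0,"ty":0,"tz":2,"ax":0,"ay":0,"az":0,"hand":0.1},{"tx":0,"ty":0,"tz":2,"ax":0,"ay":0,"az":0,"hand":0.1},{"tx":0,"ty":0,"tz":2,"ax":0,"ay":0,"az":0,"hand":0.1},{"tx":0,"ty":0,"tz":2,"ax":0,"ay":0,"az":0,"hand":0.1},{"tx":0,"ty":0,"tz":0,"ax":0,"ay":0,"az":0,"hand":0.1},{"tx":0,"ty":0,"tz":0,"ax":0,"ay":0,"az":0,"hand":0.1},{"tx":0,"ty":0,"tz":0,"ax":0,"ay":0,"az":0,"hand":0.1}]' 60 >/dev/null
python3 - <<'E'
from h import *
to([VB[0],VB[1]-.0015,.1574],183)
E
```

```text
t 36.45 pos [ 0.5276 -0.3315  0.1685] yaw 182.92 tilt 0.07 az -0.08 shift [ 0.1  0.2 11.1] F [ 0.4  2.5 -5.5] w 0.34 g 60.9
```

```bash

python3 -m crank '[{"tx":0,"ty":0,"tz":2,"ax":0,"ay":0,"az":0,"hand":0.1},{"tx":0,"ty":0,"tz":2,"ax":0,"ay":0,"az":0,"hand":0.1},{"tx":0,"ty":0,"tz":2,"ax":0,"ay":0,"az":0,"hand":0.1},{"tx":0,"ty":0,"tz":1.5,"ax":0,"ay":0,"az":0,"hand":0.1},{"tx":0,"ty":0,"tz":1,"ax":0,"ay":0,"az":0,"hand":0.1},{"tx":0,"ty":0,"tz":0,"ax":0,"ay":0,"az":0,"hand":0.1},{"tx":0,"ty":0,"tz":0,"ax":0,"ay":0,"az":0,"hand":0.1},{"tx":0,"ty":0,"tz":0,"ax":0,"ay":0,"az":0,"hand":0.1},{"tx":0,"ty":0,"tz":0,"ax":0,"ay":0,"az":0,"hand":0.1},{"tx":0,"ty":0,"tz":0,"ax":0,"ay":0,"az":0,"hand":0.1}]' 60 >/dev/null
python3 - <<'E'
from h import *
to([VB[0],VB[1]-.0015,.1574],183)
E
```

```text
t 37.45 pos [ 0.5279 -0.3317  0.1605] yaw 182.92 tilt 0.01 az -0.08 shift [0.4 0.4 3.1] F [ 0.2  3.9 -4.5] w 0.34 g 61.3
```

Now 0.5 mm steps down to find the bed.

```bash

python3 -m crank '[{"tx":0,"ty":0,"tz":0.5,"ax":0,"ay":0,"az":0,"hand":0.1},{"tx":0,"ty":0,"tz":0.5,"ax":0,"ay":0,"az":0,"hand":0.1},{"tx":0,"ty":0,"tz":0.5,"ax":0,"ay":0,"az":0,"hand":0.1},{"tx":0,"ty":0,"tz":0.5,"ax":0,"ay":0,"az":0,"hand":0.1},{"tx":0,"ty":0,"tz":0.5,"ax":0,"ay":0,"az":0,"hand":0.1},{"tx":0,"ty":0,"tz":0.5,"ax":0,"ay":0,"az":0,"hand":0.1},{"tx":0,"ty":0,"tz":0,"ax":0,"ay":0,"az":0,"hand":0.1},{"tx":0,"ty":0,"tz":0,"ax":0,"ay":0,"az":0,"hand":0.1},{"tx":0,"ty":0,"tz":0,"ax":0,"ay":0,"az":0,"hand":0.1},{"tx":0,"ty":0,"tz":0,"ax":0,"ay":0,"az":0,"hand":0.1}]' 60 >/dev/null
python3 - <<'E'
from h import *
to([VB[0],VB[1]-.0015,.1574],183)
E
```

```text
t 38.45 pos [ 0.5278 -0.3317  0.1575] yaw 182.92 tilt 0.01 az -0.08 shift [0.3 0.4 0.1] F [-0.6  3.9 -1.3] w 0.34 g 61.3
```

```bash

python3 -m crank '[{"tx":0,"ty":0,"tz":0.5,"ax":0,"ay":0,"az":0,"hand":0.1},{"tx":0,"ty":0,"tz":0.5,"ax":0,"ay":0,"az":0,"hand":0.1},{"tx":0,"ty":0,"tz":0.5,"ax":0,"ay":0,"az":0,"hand":0.1},{"tx":0,"ty":0,"tz":0,"ax":0,"ay":0,"az":0,"hand":0.1},{"tx":0,"ty":0,"tz":0,"ax":0,"ay":0,"az":0,"hand":0.1},{"tx":0,"ty":0,"tz":0,"ax":0,"ay":0,"az":0,"hand":0.1},{"tx":0,"ty":0,"tz":0,"ax":0,"ay":0,"az":0,"hand":0.1},{"tx":0,"ty":0,"tz":0,"ax":0,"ay":0,"az":0,"hand":0.1},{"tx":0,"ty":0,"tz":0,"ax":0,"ay":0,"az":0,"hand":0.1},{"tx":0,"ty":0,"tz":0,"ax":0,"ay":0,"az":0,"hand":0.1}]' 60 >/dev/null
python3 - <<'E'
from h import *
to([VB[0],VB[1]-.0015,.1574],183)
E
```

```text
t 39.45 pos [ 0.528  -0.3318  0.1573] yaw 182.92 tilt 0.06 az -0.08 shift [ 0.5  0.5 -0.1] F [-1.3  6.   5.8] w 0.35 g 62.5
```

The bed is reached: descent stopped at TCP z 0.1573 (0.1574 computed) with +5.8 N. I'll ease towards the fixed jaw, let go and withdraw.

```bash

python3 -m crank '[{"tx":0,"ty":0.5,"tz":0,"ax":0,"ay":0,"az":0,"hand":0.1},{"tx":0,"ty":0.5,"tz":0,"ax":0,"ay":0,"az":0,"hand":0.1},{"tx":0,"ty":0,"tz":0,"ax":0,"ay":0,"az":0,"hand":0.1},{"tx":0,"ty":0,"tz":0,"ax":0,"ay":0,"az":0,"hand":0.4},{"tx":0,"ty":0,"tz":0,"ax":0,"ay":0,"az":0,"hand":0.5},{"tx":0,"ty":0,"tz":0,"ax":0,"ay":0,"az":0,"hand":0.6},{"tx":0,"ty":0,"tz":0,"ax":0,"ay":0,"az":0,"hand":0.7},{"tx":0,"ty":0,"tz":0,"ax":0,"ay":0,"az":0,"hand":0.7},{"tx":0,"ty":0,"tz":-10,"ax":0,"ay":0,"az":0,"hand":0.7},{"tx":0,"ty":0,"tz":-20,"ax":0,"ay":0,"az":0,"hand":0.7}]' 60 >/dev/null
python3 -m crank '[{"tx":0,"ty":0,"tz":-30,"ax":0,"ay":0,"az":0,"hand":0.7},{"tx":0,"ty":0,"tz":-30,"ax":0,"ay":0,"az":0,"hand":0.7},{"tx":30,"ty":0,"tz":-20,"ax":0,"ay":0,"az":0,"hand":0.7},{"tx":40,"ty":0,"tz":0,"ax":0,"ay":0,"az":0,"hand":0.7},{"tx":40,"ty":0,"tz":0,"ax":0,"ay":0,"az":0,"hand":0.7},{"tx":0,"ty":0,"tz":0,"ax":0,"ay":0,"az":0,"hand":0.7},{"tx":0,"ty":0,"tz":0,"ax":0,"ay":0,"az":0,"hand":0.7},{"tx":0,"ty":0,"tz":0,"ax":0,"ay":0,"az":0,"hand":0.7},{"tx":0,"ty":0,"tz":0,"ax":0,"ay":0,"az":0,"hand":0.7},{"tx":0,"ty":0,"tz":0,"ax":0,"ay":0,"az":0,"hand":0.7}]' 60
python3 - <<'E'
from h import *
s=snap('scene','s9.png'); print(proj(s,[[*VB,.195],[*VB,.055],hook(*SP,92,.19)]))
cv2.imwrite('pics/s9c.png',cv2.resize(s['color'][110:310,120:470,::-1],None,fx=2.2,fy=2.2,interpolation=cv2.INTER_CUBIC))
E
```

```text
t: 41.45
tool_pos: [0.4188, -0.3363, 0.2659]
eef_rot: [-0.026, 1.0, 0.0, -0.0]
ft_force: [-0.9, 0.3, -0.3]
width: 0.702
grasp_force: 0.0
[[155.16410218 176.38659196]
 [170.49005453 224.96051025]
 [399.57194417 166.84906223]]
```

View pics/s9c.png

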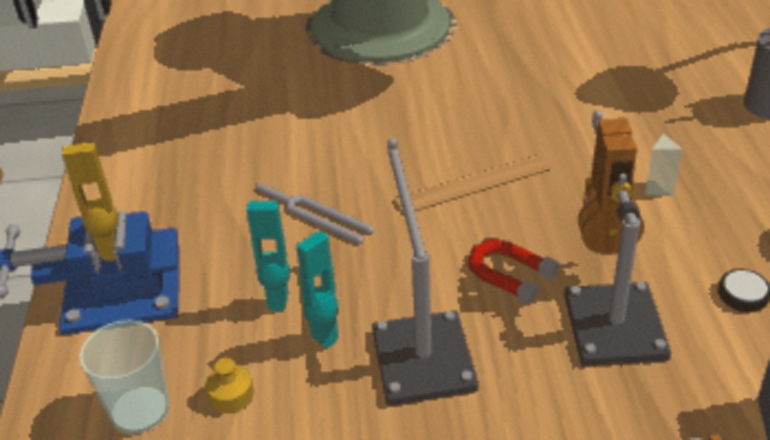

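The bob stands upright in the vise: its tab top is at crop (80,147), which is full-image (156,177) against a predicted (155,176). Both blocks hang on the spare bar at about (615,150), and the bystanders look undisturbed. Handing in.

```bash
python3 -c "
from cell import workorder
print(workorder.close_job())"
```

```text
the job is handed in; nothing more can be done
None
```

The job was handed in at about 41.5 s and no verdict came back: both blocks hang on the spare hook after being pushed at about 12 N (12.9 N at the wrist, so somewhat less on the stop), and the bob stands upright in the vise, released; I viewed 11 pictures, one over the limit of 10.

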